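# Check parts cases through a low reader

## Robot

A 6-joint arm with a two-finger parallel gripper is mounted at the origin on the work surface. World frame = base frame: x ahead of the robot, y to its left, z up, the work surface at z = 0. Lengths are in m, angles in rad, forces in N, time in s.
With the tool pointing down it reaches from about 0.375 to 0.975 m from the base axis. Payload 3.8 kg.
Tool frame: the origin (TCP) lies at the very end of the fingers, on their centre line; the grasp point (between the pads) lies 19 mm behind it; z points along the fingers, y is the line along which they close (so a half turn about z gives the same grasp; the last joint's range is limited). The gripper opens to 85 mm and grips with 20 to 120 N. Pads are 22 mm wide; open, the fingers measure 114 mm over their backs; the gripper's body (76 mm by 85 mm) begins 54 mm behind the grasp point. The pads swing forward as they close: fully open they stand 13 mm farther back than shut.
Start: joints at [1.097, 0.264, 1.604, -0, 1.274, -0.037], TCP at [0.286, 0.612, 0.231] pointing down, gripper open.
Joint ranges: [-2.63, 2.63], [-0.94, 2.18], [0.31, 2.57], [-1.31, 4.45], [0, 2.66], [-2.55, 2.55]. Speed limits (rad/s): [2.57, 2.57, 3.14, 3.14, 3.14, 3.14].

## Interface

Orientations are given as a rotation vector (axis times angle).
In Python, from workcell import monitor, viewer, job gives the robot as it stands. The module is installed in compiled form; this text tells all that it offers.
- The arm moves only by the tool step_arm, never from a script. Its argument "series" is one flat list of numbers, 4 for each row, row after row: the shift along the tool's x, y, z in m, then the turn about the tool's z in rad. A call has 1 to 8 rows; each row is the pose to reach, as a shift and turn from the pose commanded when the call began, along the tool's axes at that moment; what a row does not reach only later rows make up. A row lasts 1/8 s, in which the tool goes at most 62.5 mm and 10.7 degrees, less where a joint would pass 70% of its speed; a pose out of reach is approached as far as the arm can. A call with a gripper value outside its range is refused whole. "gripper" is the opening, from 0 (shut) to 1 (fully open), set as the call begins (left out, the last holds). The fingers move at their own pace and stop on an object; "newtons" is the grip in N (left out, the last holds). Time passes only in rows, so rows that repeat a pose let the fingers close. It gives the time, the measured TCP pose, the force, the opening and the grip force at its end, in the units of the state.
- monitor.read_state(): the state, without advancing time (a new reading comes with each control period).
- viewer.read_camera(name): name is "side" or "top"; returns a dict with "image" (400x640x3 uint8, red, green, blue), "intrinsics" (3x3 intrinsics, pixels), "distortion" ([k1, k2, p1, p2, k3] as OpenCV has them; the pictures are not rectified), "T" (4x4, takes a point from camera to world coordinates). Camera axes: x right, y up, looking along -z (the intrinsics and any distortion apply to the point x, -y, -z); pixel columns grow to the right and rows downward; lengths in m; the calibration is good to about 2 mm. A picture is of the moment at which its call begins. There is no depth.
- job.finish_job(): hands the job in; it is judged then, once.
Trained networks look in a picture, given as the dict that the camera call returned (one of the last four; its "shot" number tells which), for a name from the list of things; names that differ only in an ending like _2 or _b are one class to them, and where a whole thing is asked for, a point or a joint stands for the part that bears it (a point fixed in the world has none). Each returns a list of dicts, best first, with "score" (0 to 1); they miss things now and then, are a little off and sometimes report something else, mostly with a low value. They report only what shows in the picture. A call takes as long as a camera call. They do not tell look-alikes from the thing itself.
- viewer.boxes_of(picture, label): "extent" ([centre column, centre row, width, height] in pixels, round what is visible of it).
- viewer.spot_point(picture, label): "point" ([column, row] in pixels: a listed point, or the origin of a listed thing).
The state is a dict: "time": time; "q": joint angles; "joint_vel": joint speeds; "joint_torque": joint torques, N m; "tool_pos": TCP position; "tcp_rot": TCP orientation; "wrist_force": force on the tool from outside, world axes, zero at the start; "torque": the same for the moment, N m; "width": opening from 0.0 (shut) to 1.0 (fully open); "grip_force": force on a finger pad.
Only numpy, scipy, OpenCV 4.12 (cv2) and the standard library are available. Lean on these libraries where they do the work, as an engineer would, in place of code of your own. Each camera call takes 0.05 s, during which the arm holds its last target. There are 200 camera calls.

## Task

At the dispatch bench, slide the loose battery into the reader's dock until it is fully home and the sprung catch has clicked behind it. Then bring every flat parts case through the low tunnel under the reader head, from the side where the cases lie to the side with the tray, and lay them all flat on the floor of the cardboard tray, not on top of one another. No case may cross from one side to the other over or around the reader, nor go under the head before the battery is clicked in; leave the other things on the bench where they are.

Things in the scene. Friction and masses are not known exactly. Their poses are not given: they have to be found in the camera images.
- reader: fixed reader; origin on the table under mid-tunnel; y axis along the lane (cases start at +y, tray at -y), x away from the robot; turned up to 0.12 rad. Lane plate x +-65, y +-180, top 6 high. White head across it: y +-25, x -43 to +73, top 60 high. Grey battery block: x 76 to 172, y -152 to 60, top 30 high
- tunnel (a point): mid-tunnel on the lane surface (6 above the table), reader's axes. Tunnel: y +-25, x +-29, 26 high above the lane: a case fits lengthwise, fingers do not fit in over it. At +y two steel cheeks 18 high widen the mouth to about 80 by y 48; the -y end is open: a case pushed in till the fingers near the head stands out some 50 there and can be gripped and drawn out
- dock_home (a point): where the battery's origin is when fully home, on the dock floor 30 above the table (reader x 122, y 12); reader's axes. It slides in towards +y, long side along y, either way round. Slot 53 wide between black rails 12 high, 6 thick, y -73 to 41; lips y -37 to 41, 8 to 12 above the floor, reach in to x +-19. End stop at y 40 to 46, 22 high
- dock_mouth (a point): point on the dock floor at the flared mouth of the slot, 96 before dock_home in y; the flare narrows from about 75 wide here to 53 at y +23. Towards -y the floor is flat and open for 68 more: a landing place. The battery may be set down there half into the flare, then slid or pushed in
- catch (a joint): sprung steel catch in the far (+x) rail: metres pushed back, 0 at rest, at most 0.010. At rest its nose stands 6 into the slot. From about 100 before home until home the flange holds it pushed back 3 to 5 mm, against 1.8 N plus 300 N/m; at home it springs back to 0 behind the trailing end of the flange, with 2 mm play (the click)
- battery: loose battery pack, 0.18 to 0.35 kg: a black flange 50 wide (x) x 80 long (y) x 6 thick, and on it centred a grey body 30 wide x 62 long, from 6 to 38 high; origin at the centre of the underside; same both ways round; lies on the table at the start, on the -y side
- tray: fixed shallow cardboard tray, open on top, outside 250 (x) x 150 (y) x 34 high, walls and floor 5 thick, inside 240 x 140; origin at the centre of its underside; stands on the -y side of the reader and takes three cases side by side, their long sides along its y, about 75 apart along its x
- case1: flat closed parts case, a plain grey box 50 wide (its x) x 110 long (its y) x 20 high with a clear lid; origin at the centre of its underside; 0.08 to 0.17 kg; starts on the table on the +y side of the reader; may be absent (None); all three are alike and there are two or three of them
- case2: flat closed parts case, a plain grey box 50 wide (its x) x 110 long (its y) x 20 high with a clear lid; origin at the centre of its underside; 0.08 to 0.17 kg; starts on the table on the +y side of the reader; may be absent (None); all three are alike and there are two or three of them
- case3: flat closed parts case, a plain grey box 50 wide (its x) x 110 long (its y) x 20 high with a clear lid; origin at the centre of its underside; 0.08 to 0.17 kg; starts on the table on the +y side of the reader; may be absent (None); all three are alike and there are two or three of them
- tape: bystander: a roll of tape lying flat, 90 across, 24 high; origin at the centre of its underside; leave it where it stands
- jar: bystander: a jar 56 across, 75 high; origin at the centre of its underside; leave it where it stands
- mug: bystander: a white mug 80 across, 90 high; origin at the centre of its underside; leave it where it stands
- stapler: bystander: a stapler 32 x 110 x 34 high, long side along its y; origin at the centre of its underside; leave it where it stands
- marker: bystander: a marker pen 12 x 120 x 12 high, long side along its y; origin at the centre of its underside; leave it where it stands
- spool: bystander: a wooden spool 52 across, 40 high; origin at the centre of its underside; leave it where it stands
Things that resemble listed ones, but are neither listed nor needed, are in the scene too. Leave any orange look-alike of the case1 alone.

How it is judged:
On the way:
1. the battery is fully home in the dock and the catch has sprung back behind it (x of battery in the frame of dock_home between -0.004 and 0.004 m and y of battery in the frame of dock_home between -0.004 and 0.004 m and z of battery in the frame of dock_home between -0.004 and 0.004 m and value of joint catch below 0.0015 m), for 0.3 s.
At the end, for the whole second after the job is handed in: The battery is within 4 mm of home with the catch sprung back (under 1.5 mm), and every case present lies flat (within 0.1 rad) and still on the tray's floor, inside its walls (all of step 1 and x of case1 in the frame of tray between -0.105 and 0.105 m and y of case1 in the frame of tray between -0.05 and 0.05 m and z of each of case1, case2, case3 in the frame of tray below 0.012 m and angle between each of case1, case2, case3's own z axis and vertical below 0.1 rad and linear speed of each of case1, case2, case3 below 0.02 m/s and x of case2 in the frame of tray between -0.105 and 0.105 m and y of case2 in the frame of tray between -0.05 and 0.05 m and x of case3 in the frame of tray between -0.105 and 0.105 m and y of case3 in the frame of tray between -0.05 and 0.05 m); the robot touches nothing.
It fails at once if a case crosses over or around the reader instead of through the tunnel (its centre passes the line of the head, along the whole bench, anywhere but inside the tunnel) ((y of case1 in the frame of tunnel between -0.012 and 0.012 m and not (x of case1 in the frame of tunnel between -0.012 and 0.012 m and z of case1 in the frame of tunnel below 0.01 m)) or (y of case2 in the frame of tunnel between -0.012 and 0.012 m and not (x of case2 in the frame of tunnel between -0.012 and 0.012 m and z of case2 in the frame of tunnel below 0.01 m)) or (y of case3 in the frame of tunnel between -0.012 and 0.012 m and not (x of case3 in the frame of tunnel between -0.012 and 0.012 m and z of case3 in the frame of tunnel below 0.01 m))).
It fails at once if a case is under the reader head while the battery is not clicked in ((y of case1 in the frame of tunnel between -0.012 and 0.012 m or y of case2 in the frame of tunnel between -0.012 and 0.012 m or y of case3 in the frame of tunnel between -0.012 and 0.012 m) and not (x of battery in the frame of dock_home between -0.004 and 0.004 m and y of battery in the frame of dock_home between -0.004 and 0.004 m and z of battery in the frame of dock_home between -0.004 and 0.004 m and value of joint catch below 0.0015 m)).
It fails at once if another thing on the bench is moved more than 5 cm (distance of any of tape, jar, mug, stapler, marker, spool from where it was at the start of the episode above 0.05 m).
Of case1, case2, case3 only 2 to 3 are there at a start; the rules pass over those that are not, and their reading is None.
At some moment in a run one of case1, case2, case3 may be knocked a few centimetres aside while the robot is not near it.
Once in a run the grip may slacken for a moment while it holds something.
It also fails if it takes over 210 s, if anything falls off the work surface, if the arm or the gripper's body presses on something with over 40 N, if the wrist force passes 120 N, or if a joint passes its speed limit or range.

## Working session

There is one attempt and no reset: what is moved stays moved. The work goes in short steps, Python scripts to look and compute and a tool call to move; the robot and the scene stay as the last step left them, time stands still between calls to the robot, and variables do not carry over. Pictures are saved under pics/ and viewed, at most 14 in all, crops included, and the job is handed in when it is done.

Besides the shell and the picture viewer there is one more tool, called after "Request:" as name(argument=value, ...), one argument or row to a line, values as JSON. step_arm: Moves the arm, as the interface text tells. Its arguments: {"type":"object","properties":{"series":{"type":"array"},"gripper":{"type":"number"},"newtons":{"type":"number"}},"required":["series"]}

```bash
mkdir -p pics; cat > h.py <<'E'
import numpy as np, cv2
from workcell import monitor, viewer, job
from scipy.spatial.transform import Rotation as R
def ray(p,uv):
    K=np.array(p["intrinsics"],float);d=np.array(p["distortion"],float);T=np.array(p["T"],float)
    a=cv2.undistortPointsIter(np.array([[uv]],float),K,d,None,None,(3,100,1e-10))[0,0]
    return T[:3,3],T[:3,:3]@np.array([a[0],-a[1],-1.])
def at(p,uv,z):
    o,v=ray(p,uv);return o+v*(z-o[2])/v[2]
def px(p,X):
    T=np.array(p["T"],float);c=(np.array(X,float).reshape(-1,3)-T[:3,3])@T[:3,:3]
    c=c*[1,-1,-1];return cv2.projectPoints(c,np.zeros(3),np.zeros(3),np.array(p["intrinsics"],float),np.array(p["distortion"],float))[0][:,0]
def save(p,n,crop=None,s=1):
    im=np.array(p["image"])[:,:,::-1]
    if crop: im=im[crop[1]:crop[3],crop[0]:crop[2]]
    cv2.imwrite("pics/"+n+".png",cv2.resize(np.ascontiguousarray(im),None,fx=s,fy=s,interpolation=cv2.INTER_CUBIC))
E
python3 - <<'E'
from h import *
np.set_printoptions(precision=3,suppress=True)
for n in ("top","side"):
    p=viewer.read_camera(n);save(p,n+"0",None,1.25);print(n,p["T"],p["intrinsics"][0][0])
    for l in ["reader","tunnel","dock_home","dock_mouth","catch","battery","tray","case1","tape","jar","mug","stapler","marker","spool"]:
        for d in viewer.spot_point(p,l)[:5]:
            z={"tunnel":.006,"dock_home":.03,"dock_mouth":.03}.get(l,0)
            print(l,round(d["score"],2),np.round(d["point"]),at(p,d["point"],z)[:2])
s=monitor.read_state();print(s["tool_pos"],s["tcp_rot"],s["wrist_force"],R.from_rotvec(s["tcp_rot"]).as_matrix())
E
```

```text
top [[ 0.015  0.991 -0.132  0.386]
 [-1.     0.016  0.003  0.043]
 [ 0.005  0.132  0.991  1.182]
 [ 0.     0.     0.     1.   ]] 395.8796031397048
reader 0.9 [320. 215.] [0.496 0.018]
tunnel 0.59 [321. 215.] [0.495 0.012]
dock_home 0.92 [322. 174.] [0.614 0.014]
dock_mouth 0.94 [355. 176.] [ 0.61  -0.084]
dock_mouth 0.6 [456. 161.] [ 0.664 -0.392]
dock_mouth 0.27 [369. 267.] [ 0.344 -0.125]Traceback (most recent call last):
  File "<stdin>", line 6, in <module>
ValueError: it knows: battery, case, dock_home, dock_mouth, jar, marker, mug, reader, spool, stapler, tape, tray, tunnel
```

```bash
python3 - <<'E'
from h import *
np.set_printoptions(precision=3,suppress=True)
for n in ("top","side"):
    p=viewer.read_camera(n);save(p,n+"0",None,1.25);print(n,p["T"][:3,3] if 0 else np.array(p["T"])[:3,3])
    for l in ["reader","tunnel","dock_home","dock_mouth","battery","tray","case","tape","jar","mug","stapler","marker","spool"]:
        for d in viewer.spot_point(p,l)[:5]:
            z={"tunnel":.006,"dock_home":.03,"dock_mouth":.03}.get(l,0)
            print(l,round(d["score"],2),np.round(d["point"]),at(p,d["point"],z)[:2])
s=monitor.read_state();print(s["time"],s["tool_pos"],s["tcp_rot"],s["wrist_force"],R.from_rotvec(s["tcp_rot"]).as_matrix())
E
```

```text
top [0.386 0.043 1.182]
reader 0.62 [454. 161.] [ 0.669 -0.398]
reader 0.57 [320. 218.] [0.488 0.016]
tunnel 0.73 [320. 213.] [0.501 0.016]
dock_home 0.88 [319. 176.] [0.609 0.022]
dock_home 0.48 [291. 136.] [0.732 0.107]
dock_mouth 0.86 [355. 177.] [ 0.608 -0.086]
battery 0.58 [393. 164.] [ 0.657 -0.207]
tray 0.88 [432. 232.] [ 0.451 -0.324]
tray 0.38 [201. 149.] [0.695 0.385]
case 0.93 [152. 282.] [0.287 0.512]
case 0.8 [203. 206.] [0.519 0.369]
case 0.59 [239. 173.] [0.621 0.266]
case 0.58 [216. 245.] [0.402 0.326]
tape 0.8 [157. 229.] [0.444 0.507]
tape 0.23 [292. 136.] [0.739 0.106]
jar 0.81 [202. 147.] [0.701 0.384]
mug 0.61 [459. 161.] [ 0.672 -0.414]
mug 0.16 [320. 217.] [0.49  0.016]
stapler 0.79 [279. 263.] [0.351 0.135]
stapler 0.66 [160. 227.] [0.45  0.498]
marker 0.56 [369. 265.] [ 0.351 -0.131]
marker 0.33 [319. 218.] [0.489 0.02 ]
spool 0.59 [290. 136.] [0.738 0.111]
side [ 0.124 -0.616  0.696]
reader 0.69 [318. 224.] [0.492 0.023]
tunnel 0.92 [319. 223.] [0.492 0.018]
dock_home 0.64 [356. 207.] [0.604 0.006]
dock_home 0.34 [316. 169.] [0.592 0.221]
dock_mouth 0.69 [370. 225.] [ 0.593 -0.074]
dock_mouth 0.17 [242. 150.] [0.422 0.432]
battery 0.68 [272. 163.] [0.499 0.358]
battery 0.62 [423. 261.] [ 0.659 -0.22 ]
tray 0.78 [383. 330.] [ 0.454 -0.328]
case 0.93 [248. 176.] [0.4   0.323]
case 0.93 [320. 171.] [0.617 0.239]
case 0.88 [273. 161.] [0.505 0.366]
case 0.75 [197. 158.] [0.282 0.507]
tape 0.75 [319. 225.] [0.491 0.019]
jar 0.87 [319. 147.] [0.688 0.374]
jar 0.56 [321. 225.] [0.495 0.016]
mug 0.67 [480. 320.] [ 0.658 -0.41 ]
stapler 0.81 [254. 213.] [0.349 0.146]
stapler 0.61 [420. 261.] [ 0.65  -0.217]
marker 0.55 [300. 282.] [ 0.356 -0.133]
spool 0.62 [250. 212.] [0.343 0.155]
spool 0.6 [374. 182.] [0.742 0.108]
1.65 [0.286 0.612 0.231] [-0.681 -3.067  0.   ] [-0.545  0.178  0.678] [[-0.906  0.423 -0.   ]
 [ 0.423  0.906 -0.   ]
 [ 0.    -0.    -1.   ]]
```

View pics/top0.png

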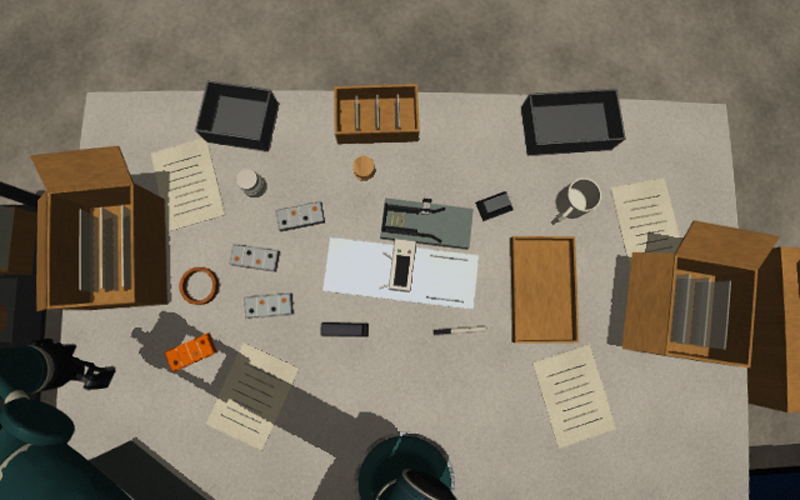

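View pics/side0.png

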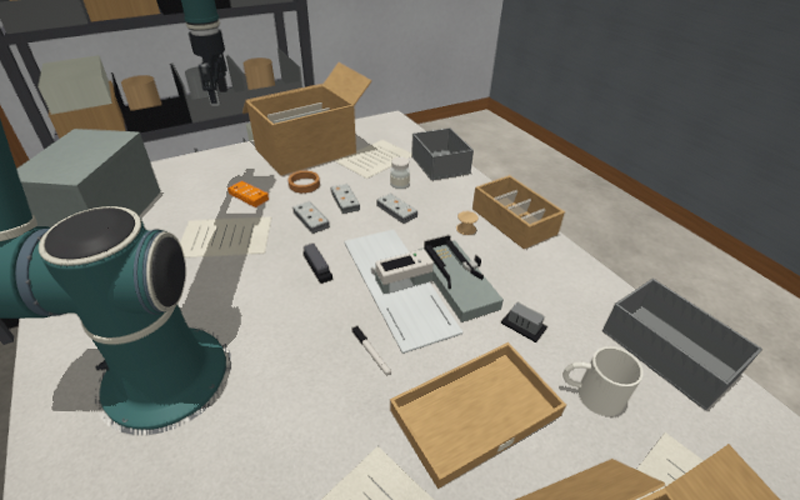

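The three grey cases are at about (300,215), (255,257) and (268,305) in the 1.25x top picture. The orange one at (190,352) is the look-alike. The battery is at (494,206) and the tray at (544,289). Next I'll refine these poses by fitting model edges in both views.

```bash
cat > fit.py <<'E'
from h import *
from scipy.optimize import minimize
def rect(x0,x1,y0,y1,z):
    c=[(x0,y0,z),(x1,y0,z),(x1,y1,z),(x0,y1,z)];return [(c[i],c[(i+1)%4]) for i in range(4)]
def box(w,l,z0,z1,zb=None): return rect(-w/2,w/2,-l/2,l/2,z1)
M={"case":box(.05,.11,0,.02),"battery":box(.03,.062,0,.038)+rect(-.025,.025,-.04,.04,.006),
 "tray":rect(-.125,.125,-.075,.075,.034)+rect(-.12,.12,-.07,.07,.034),
 "reader":rect(-.065,.065,-.18,.18,.006)+rect(.076,.172,-.152,.06,.030)+rect(-.043,.073,-.025,.025,.06)}
def pts(m,n=30):
    t=np.linspace(0,1,n)[:,None];return np.vstack([np.array(a)*(1-t)+np.array(b)*t for a,b in M[m]])
def place(P,q,z=0):
    c,s=np.cos(q[2]),np.sin(q[2]);return np.c_[q[0]+c*P[:,0]-s*P[:,1],q[1]+s*P[:,0]+c*P[:,1],P[:,2]+z]
def grad(p,sig):
    g=cv2.GaussianBlur(np.array(p["image"]).astype(np.float32),(0,0),sig)
    return np.sqrt(sum(cv2.Sobel(g,cv2.CV_32F,*d)**2 for d in((1,0),(0,1))).sum(2))**.5
def fit(ps,m,q0,z=0,wide=.012,yaws=(-.1,0,.1),ws=None):
    P=pts(m)
    def mk(sig):
        G=[grad(p,sig) for p in ps]
        def f(q):
            s=0
            for i,(p,g) in enumerate(zip(ps,G)):
                u=px(p,place(P,q,z)).astype(np.float32)
                s-=cv2.remap(g,u[:,:1],u[:,1:],cv2.INTER_LINEAR).mean()*(ws[i] if ws else 1)
            return s
        return f
    f=mk(1.5);best=min(([q0[0]+a,q0[1]+b,q0[2]+c] for a in np.linspace(-wide,wide,5) for b in np.linspace(-wide,wide,5) for c in yaws),key=f)
    for s in(1.5,.8):
        f=mk(s);sx=np.array([best]*4,float);sx[1,0]+=.004;sx[2,1]+=.004;sx[3,2]+=.04
        r=minimize(f,best,method="Nelder-Mead",options=dict(initial_simplex=sx,xatol=1e-5,fatol=1e-5));best=r.x
    return best,-r.fun
def draw(p,im,m,q,z=0,s=1,o=(0,0)):
    for u in (px(p,place(pts(m,40),q,z))-o)*s: cv2.circle(im,tuple(int(round(v+s/2-.5)) for v in u),0,(0,0,255),-1)
E
cat > m.py <<'E'
from fit import *
np.set_printoptions(precision=4,suppress=True)
ps=[viewer.read_camera("top"),viewer.read_camera("side")]
init={"reader":("reader",(.493,.017,-.05)),"battery":("battery",(.66,-.215,-.2)),"tray":("tray",(.453,-.326,0)),
"c1":("case",(.62,.25,.15)),"c2":("case",(.512,.367,-.1)),"c3":("case",(.401,.325,.05))}
res={}
for k,(m,q) in init.items():
    ya=np.linspace(-.3,.3,7)
    A=fit(ps,m,q,yaws=ya);B=fit(ps[:1],m,q,yaws=ya);C=fit(ps[1:],m,q,yaws=ya);res[k]=(m,A[0])
    print(k,A[0],round(A[1],1),"top",B[0],"side",C[0])
cr=[(0,(245,150,400,250)),(0,(175,150,275,270)),(1,(200,130,430,290)),(0,(370,145,470,280))]
t=[]
for i,(x0,y0,x1,y1) in cr:
    s=min(400/(x1-x0),300/(y1-y0));im=cv2.resize(np.ascontiguousarray(np.array(ps[i]["image"])[y0:y1,x0:x1,::-1]),None,fx=s,fy=s,interpolation=cv2.INTER_CUBIC)
    for m,q in res.values(): draw(ps[i],im,m,q,0,s,np.array([x0,y0]))
    c=np.zeros((300,400,3),np.uint8);c[:im.shape[0],:im.shape[1]]=im[:300,:400];t.append(c)
cv2.imwrite("pics/fit.png",np.vstack([np.hstack(t[:2]),np.hstack(t[2:])]))
E
python3 m.py
```

```text
reader [ 0.484   0.0138 -0.1062] 30.1 top [ 0.4842  0.0148 -0.1097] side [ 0.4829  0.0085 -0.0931]
battery [ 0.6524 -0.2121  0.3835] 36.3 top [ 0.6542 -0.211   0.373 ] side [ 0.6475 -0.2145  0.4121]
tray [ 0.4482 -0.3245  0.0061] 31.7 top [ 0.4535 -0.3234  0.0029] side [ 0.4477 -0.3265 -0.0057]
c1 [0.6149 0.2552 0.2151] 31.5 top [0.615  0.2546 0.2154] side [0.6021 0.2357 0.2457]
c2 [ 0.5137  0.3598 -0.0944] 29.3 top [ 0.5125  0.3598 -0.1055] side [ 0.5061  0.3623 -0.1403]
c3 [0.4019 0.3208 0.1213] 29.9 top [0.401  0.3203 0.1278] side [0.4024 0.3232 0.102 ]
```

View pics/fit.png

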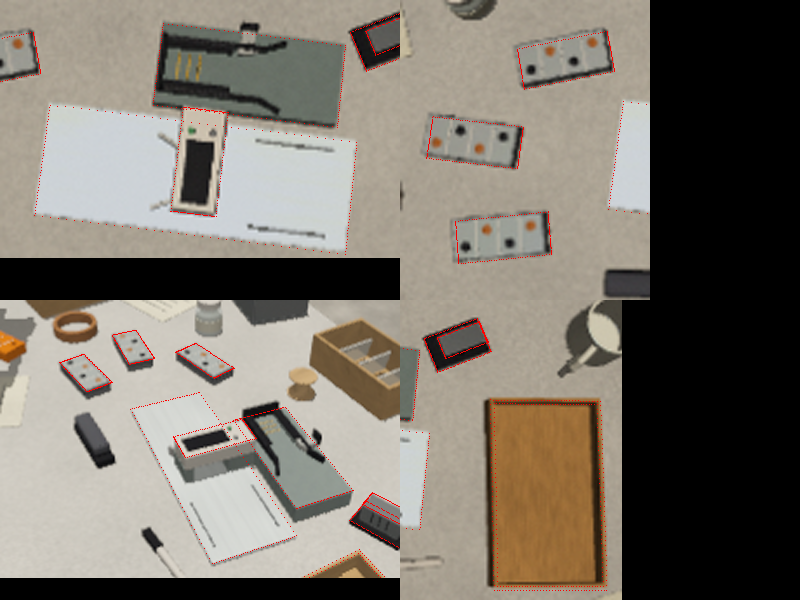

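```bash
cat > z.py <<'E'
from fit import *
ps=[viewer.read_camera("top"),viewer.read_camera("side")]
t=[]
for i,(x0,y0,x1,y1),o in [(0,(300,150,380,210),0),(1,(330,175,410,235),0),(0,(375,140,415,170),1),(1,(390,230,450,275),1)]:
    s=400/(x1-x0);im=cv2.resize(np.ascontiguousarray(np.array(ps[i]["image"])[y0:y1,x0:x1,::-1]),None,fx=s,fy=s,interpolation=cv2.INTER_CUBIC)
    if o: draw(ps[i],im,"battery",(.6535,-.2115,.38),0,s,np.array([x0,y0]))
    else:
        q=(.484,.0138,-.106);P=np.array([[.122+a,.012+b,.042] for a in(-.0265,.0265) for b in np.linspace(-.073,.041,40)])
        for u in (px(ps[i],place(P,q))-[x0,y0])*s: cv2.circle(im,tuple(int(round(v+s/2)) for v in u),1,(0,0,255),-1)
    t.append(im[:300,:400])
cv2.imwrite("pics/z.png",np.vstack([np.hstack(t[:2]),np.hstack(t[2:])]))
E
python3 z.py
```

```text
(no output)
```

View pics/z.png

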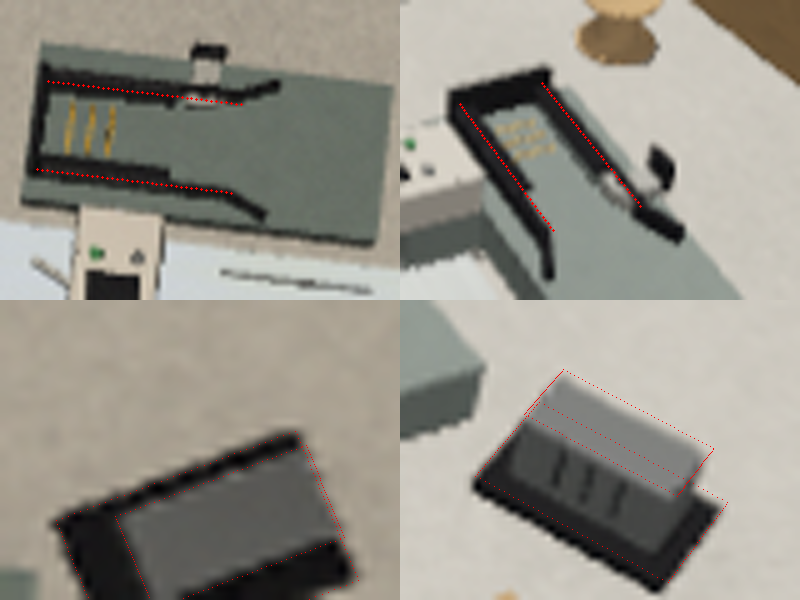

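```bash
cat > plan.py <<'E'
import sys,json
from h import *
# legs: [x,y,z,yaw(of closing axis)] ; start from state or explicit
def state():
    s=monitor.read_state();m=R.from_rotvec(s["tcp_rot"]).as_matrix()
    print("t",round(s["time"],2),"pos",np.round(s["tool_pos"],4),"yaw",round(np.arctan2(m[1,1],m[0,1]),3),"tiltz",np.round(m[:2,2],3),"F",np.round(s["wrist_force"],1),"w",round(s["width"],3),"g",round(s["grip_force"],1))
    return np.r_[s["tool_pos"],np.arctan2(m[1,1],m[0,1])]
def plan(legs,start=None):
    c=state() if start is None else np.array(start,float)
    for L in legs:
        yx=c[3]-np.pi/2+np.pi  # tool x = y x z(down)
        ey=np.array([np.cos(c[3]),np.sin(c[3])]);ex=np.array([-np.sin(c[3]),np.cos(c[3])])
        d=np.array(L[:3])-c[:3];dy=(L[3]-c[3]+np.pi/2)%np.pi-np.pi/2
        sh=np.round([ex@d[:2],ey@d[:2],-d[2],-dy],3)
        n=int(max(np.ceil(np.linalg.norm(sh[:3])/.06),np.ceil(abs(dy)/.18)))+1
        print(np.round(L,4),"->",sh.tolist(),"rows",n)
        c[:2]+=ex*sh[0]+ey*sh[1];c[2]-=sh[2];c[3]-=sh[3]
Q=np.array([.484,.0138,-.106])
def rd(x,y):  # reader->world
    c,s=np.cos(Q[2]),np.sin(Q[2]);return [Q[0]+c*x-s*y,Q[1]+s*x+c*y]
E
python3 - <<'E'
from plan import *
plan([[.5,.2,.2,.38],[.651,-.213,.12,.38],[.651,-.213,.014,.38]])
E
```

```text
t 1.85 pos [0.2856 0.6116 0.2313] yaw 1.134 tiltz [0. 0.] F [0.4 0.5 0.4] w 1.002 g 0.0
[0.5  0.2  0.2  0.38] -> [-0.368, -0.282, 0.031, 0.754] rows 9
[ 0.651 -0.213  0.12   0.38 ] -> [-0.44, -0.013, 0.08, -0.0] rows 9
[ 0.651 -0.213  0.014  0.38 ] -> [-0.0, 0.0, 0.106, -0.0] rows 3
```

Request:
step_arm(
  series=[-0.368,-0.282,0.031,0.754,-0.368,-0.282,0.031,0.754,-0.368,-0.282,0.031,0.754,-0.368,-0.282,0.031,0.754,-0.368,-0.282,0.031,0.754,-0.368,-0.282,0.031,0.754,-0.368,-0.282,0.031,0.754,-0.368,-0.282,0.031,0.754],
  gripper=1,
  newtons=60,
)

```text
time: 2.85
tool_pos: [0.5008, 0.1975, 0.2003]
tcp_rot: [1.765, 2.598, -0.0]
wrist_force: [0.6, -1.1, -0.4]
width: 0.999
grip_force: 0.0
```

Request:
step_arm(
  series=[-0.44,-0.013,0.08,0,-0.44,-0.013,0.08,0,-0.44,-0.013,0.08,0,-0.44,-0.013,0.08,0,-0.44,-0.013,0.08,0,-0.44,-0.013,0.08,0,-0.44,-0.013,0.08,0,-0.44,-0.013,0.08,0],
)

```text
time: 3.85
tool_pos: [0.6511, -0.217, 0.1191]
tcp_rot: [-1.767, -2.597, 0.001]
wrist_force: [-0.1, 0.6, -0.4]
width: 0.999
grip_force: 0.0
```

```bash
python3 - <<'E'
from plan import *
from fit import *
plan([[.651,-.213,.014,.38]])
ps=[viewer.read_camera("top"),viewer.read_camera("side")]
t=[]
for i,(x0,y0,x1,y1) in [(0,(360,130,440,190)),(1,(380,215,460,275))]:
    s=5;t.append(cv2.resize(np.ascontiguousarray(np.array(ps[i]["image"])[y0:y1,x0:x1,::-1]),None,fx=s,fy=s,interpolation=cv2.INTER_CUBIC))
cv2.imwrite("pics/a1.png",np.hstack(t))
E
```

```text
t 3.85 pos [ 0.6511 -0.217   0.1191] yaw 0.376 tiltz [-0.001 -0.001] F [-0.1  0.6 -0.4] w 0.999 g 0.0
[ 0.651 -0.213  0.014  0.38 ] -> [0.004, 0.001, 0.105, -0.004] rows 3
```

View pics/a1.png

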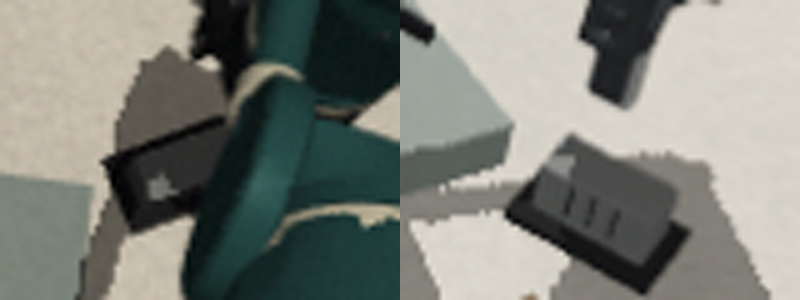

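The side crop shows the gripper directly above the battery (body at about (605,195)). Descending and gripping.

Request:
step_arm(
  series=[0,0,0.05,0,0,0,0.09,0,0,0,0.105,0,0,0,0.105,0],
)

```text
time: 4.45
tool_pos: [0.6501, -0.2115, 0.0147]
tcp_rot: [-1.759, -2.6, 0.001]
wrist_force: [0.7, 0.0, 0.2]
width: 1.0
grip_force: 0.0
```

Request:
step_arm(
  series=[0,0,0,0,0,0,0,0,0,0,0,0,0,0,0,0,0,0,0,0,0,0,0,0],
  gripper=0,
  newtons=60,
)

```text
time: 5.2
tool_pos: [0.6525, -0.2135, 0.0172]
tcp_rot: [1.76, 2.598, 0.002]
wrist_force: [-0.2, 0.5, 6.9]
width: 0.333
grip_force: 61.7
```

Request:
step_arm(
  series=[0,0,-0.03,0,0,0,-0.06,0,0,0,-0.09,0,0,0,-0.09,0],
)

```text
time: 5.7
tool_pos: [0.6525, -0.2138, 0.1078]
tcp_rot: [1.759, 2.597, 0.002]
wrist_force: [0.2, 0.3, -2.2]
width: 0.335
grip_force: 60.6
```

```bash
python3 - <<'E'
from plan import *
print(rd(.122,.012),rd(.122,-.084),rd(.122,-.124))
c=rd(.122,-.130)
plan([c+[.10,-.106],c+[.046,-.106],rd(.122,.012)+[.046,-.106]])
from fit import *
ps=[viewer.read_camera("top"),viewer.read_camera("side")]
t=[]
for i,(x0,y0,x1,y1) in [(0,(360,130,440,190)),(1,(380,195,460,255))]:
    s=5;t.append(cv2.resize(np.ascontiguousarray(np.array(ps[i]["image"])[y0:y1,x0:x1,::-1]),None,fx=s,fy=s,interpolation=cv2.INTER_CUBIC))
cv2.imwrite("pics/a2.png",np.hstack(t))
E
```

```text
[np.float64(0.606584864824677), np.float64(0.01282485082388989)] [np.float64(0.5964279103777359), np.float64(-0.08263632597779617)] [np.float64(0.5921958460248439), np.float64(-0.12241181631183203)]
t 5.7 pos [ 0.6525 -0.2138  0.1078] yaw 0.38 tiltz [ 0.005 -0.002] F [ 0.2  0.3 -2.2] w 0.335 g 60.6
[ 0.5916 -0.1284  0.1    -0.106 ] -> [0.102, -0.025, 0.008, 0.486] rows 4
[ 0.5916 -0.1284  0.046  -0.106 ] -> [-0.0, 0.0, 0.054, -0.0] rows 2
[ 0.6066  0.0128  0.046  -0.106 ] -> [0.142, 0.0, -0.0, -0.0] rows 4
```

View pics/a2.png

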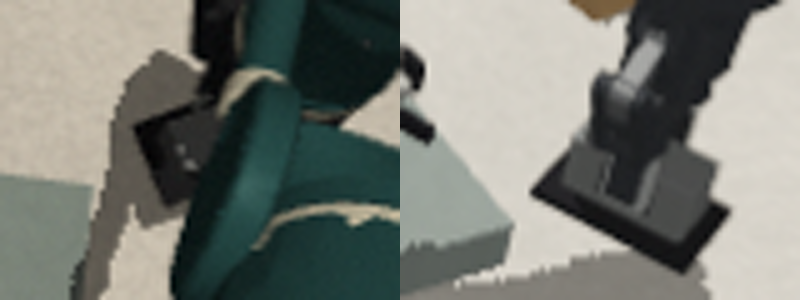

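The fingertips reached the flange, so with the fingers nearly shut the tips extend about 11 mm past the TCP. I'll set the battery on the landing and regrip higher, so the tips clear the lips.

```bash
python3 - <<'E'
from plan import *
c=rd(.122,-.112)
plan([c+[.10,-.106],c+[.049,-.106]])
E
```

```text
t 5.8 pos [ 0.65   -0.2128  0.104 ] yaw 0.38 tiltz [-0.002  0.   ] F [ 0.3 -0.2 -2.9] w 0.333 g 60.6
[ 0.5935 -0.1105  0.1    -0.106 ] -> [0.116, -0.015, 0.004, 0.486] rows 4
[ 0.5935 -0.1105  0.049  -0.106 ] -> [0.0, 0.0, 0.051, -0.0] rows 2
```

```bash
cat >> plan.py <<'E'
def track(calls,start=None):
    """commanded pose after calls (final rows); stored in cmd.npy"""
    c=np.load("cmd.npy") if start is None else np.array(start,float)
    for a in calls:
        ey=np.array([np.cos(c[3]),np.sin(c[3])]);ex=np.array([-np.sin(c[3]),np.cos(c[3])])
        c[:2]+=ex*a[0]+ey*a[1];c[2]-=a[2];c[3]-=a[3]
    np.save("cmd.npy",c);print("cmd",np.round(c,4));return c
E
python3 - <<'E'
from plan import *
c0=track([(-.368,-.282,.031,.754),(-.44,-.013,.08,0),(0,0,.105,0),(0,0,-.09,0)],[.286,.612,.231,1.134])
state()
c=rd(.122,-.112)
plan([c+[.10,-.106],c+[.049,-.106]],c0)
E
```

```text
cmd [ 0.6513 -0.2126  0.105   0.38  ]
t 5.8 pos [ 0.65   -0.2128  0.104 ] yaw 0.38 tiltz [-0.002  0.   ] F [ 0.3 -0.2 -2.9] w 0.333 g 60.6
[ 0.5935 -0.1105  0.1    -0.106 ] -> [0.116, -0.016, 0.005, 0.486] rows 4
[ 0.5935 -0.1105  0.049  -0.106 ] -> [0.0, 0.0, 0.051, -0.0] rows 2
```

Request:
step_arm(
  series=[0.116,-0.016,0.005,0.486,0.116,-0.016,0.005,0.486,0.116,-0.016,0.005,0.486,0.116,-0.016,0.005,0.486,0.116,-0.016,0.005,0.486,0.116,-0.016,0.005,0.486],
)

```text
time: 6.55
tool_pos: [0.5931, -0.1118, 0.0999]
tcp_rot: [-2.336, -2.101, 0.0]
wrist_force: [-0.3, 0.2, -2.2]
width: 0.333
grip_force: 60.6
```

Request:
step_arm(
  series=[0,0,0.03,0,0,0,0.045,0,0,0,0.05,0,0,0,0.053,0,0,0,0.053,0],
)

```text
time: 7.18
tool_pos: [0.5936, -0.1114, 0.048]
tcp_rot: [2.335, 2.1, 0.001]
wrist_force: [0.1, 0.5, -2.5]
width: 0.334
grip_force: 60.6
```

Request:
step_arm(
  series=[0,0,0,0,0,0,0,0,0,0,0,0,0,0,-0.011,0,0,0,-0.011,0],
  gripper=0.6,
)

```text
time: 7.8
tool_pos: [0.5942, -0.1115, 0.0599]
tcp_rot: [2.334, 2.099, 0.003]
wrist_force: [0.1, 0.3, -0.3]
width: 0.598
grip_force: 0.0
```

Request:
step_arm(
  series=[0,0,0,0,0,0,0,0,0,0,0,0,0,0,0,0,0,0,0,0],
  gripper=0,
)

```text
time: 8.43
tool_pos: [0.5934, -0.1113, 0.0588]
tcp_rot: [2.336, 2.1, 0.001]
wrist_force: [0.4, 0.2, -1.5]
width: 0.333
grip_force: 49.6
```

```bash
python3 - <<'E'
from plan import *
c0=track([(.116,-.016,.005,.486),(0,0,.053,0),(0,0,-.011,0)])
state()
from fit import *
ps=[viewer.read_camera("top"),viewer.read_camera("side")]
t=[]
for i,(x0,y0,x1,y1) in [(0,(320,150,400,210)),(1,(350,180,430,240))]:
    s=5;t.append(cv2.resize(np.ascontiguousarray(np.array(ps[i]["image"])[y0:y1,x0:x1,::-1]),None,fx=s,fy=s,interpolation=cv2.INTER_CUBIC))
cv2.imwrite("pics/a3.png",np.hstack(t))
E
```

```text
cmd [ 0.5934 -0.1108  0.058  -0.106 ]
t 8.43 pos [ 0.5934 -0.1113  0.0588] yaw -0.106 tiltz [ 0.001 -0.   ] F [ 0.4  0.2 -1.5] w 0.333 g 49.6
```

View pics/a3.png

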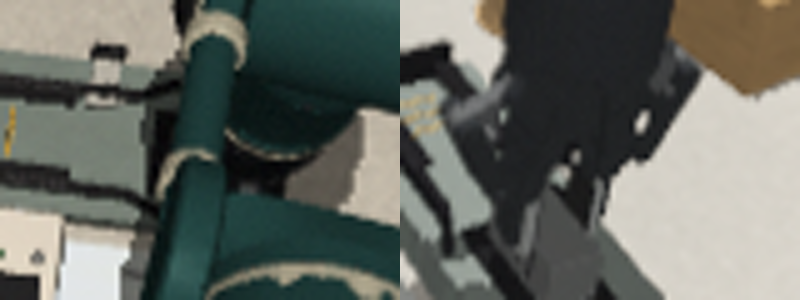

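Request:
step_arm(
  series=[0.006,0,0,0,0.012,0,0,0,0.018,0,0,0,0.024,0,0,0,0.03,0,0,0,0.036,0,0,0,0.04,0,0,0],
)

```text
time: 9.4
tool_pos: [0.5977, -0.0736, 0.059]
tcp_rot: [2.332, 2.099, -0.003]
wrist_force: [-1.3, -9.8, 5.6]
width: 0.331
grip_force: 59.9
```

```bash
python3 - <<'E'
from plan import *
c0=track([(.04,0,0,0)])
state()
E
```

```text
cmd [ 0.5976 -0.0711  0.058  -0.106 ]
t 9.4 pos [ 0.5977 -0.0736  0.059 ] yaw -0.105 tiltz [ 0.001 -0.004] F [-1.3 -9.8  5.6] w 0.331 g 59.9
```

Request:
step_arm(
  series=[0.003,0,0,0,0.006,0,0,0,0.01,0,0,0,0.01,0,0,0],
)

```text
time: 9.9
tool_pos: [0.5988, -0.0631, 0.0589]
tcp_rot: [2.333, 2.1, -0.002]
wrist_force: [-0.4, -7.2, 6.2]
width: 0.331
grip_force: 59.9
```

```bash
python3 - <<'E'
from plan import *
c0=track([(.01,0,0,0)])
state()
from fit import *
ps=[viewer.read_camera("top"),viewer.read_camera("side")]
t=[]
for i,(x0,y0,x1,y1) in [(0,(300,150,380,210)),(1,(330,180,410,240))]:
    s=5;t.append(cv2.resize(np.ascontiguousarray(np.array(ps[i]["image"])[y0:y1,x0:x1,::-1]),None,fx=s,fy=s,interpolation=cv2.INTER_CUBIC))
cv2.imwrite("pics/a4.png",np.hstack(t))
E
```

```text
cmd [ 0.5987 -0.0611  0.058  -0.106 ]
t 9.9 pos [ 0.5988 -0.0631  0.0589] yaw -0.105 tiltz [ 0.001 -0.003] F [-0.4 -7.2  6.2] w 0.331 g 59.9
```

View pics/a4.png

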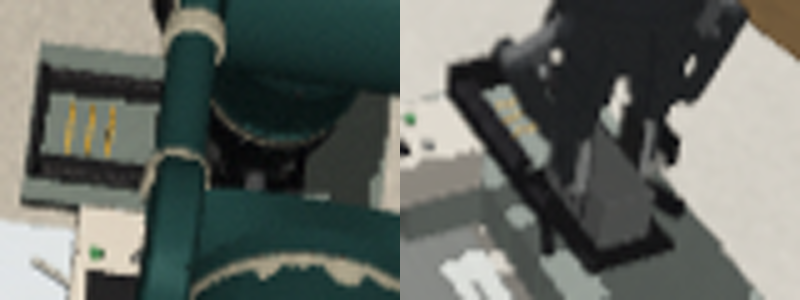

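Request:
step_arm(
  series=[0.006,0,0,0,0.012,0,0,0,0.018,0,0,0,0.024,0,0,0,0.03,0,0,0,0.036,0,0,0,0.042,0,0,0,0.048,0,0,0],
)

```text
time: 11.0
tool_pos: [0.6039, -0.0161, 0.059]
tcp_rot: [2.332, 2.099, -0.003]
wrist_force: [-1.0, -9.9, 6.2]
width: 0.327
grip_force: 60.0
```

Request:
step_arm(
  series=[0.005,0,0,0,0.01,0,0,0,0.014,0,0,0,0.017,0,0,0,0.017,0,0,0],
)

```text
time: 11.62
tool_pos: [0.6057, 0.0012, 0.059]
tcp_rot: [2.333, 2.099, -0.002]
wrist_force: [0.3, -8.7, 6.2]
width: 0.33
grip_force: 60.0
```

```bash
python3 - <<'E'
from plan import *
c0=track([(.048,0,0,0),(.017,0,0,0)])
state();print(rd(.122,.012))
E
```

```text
cmd [ 0.6056  0.0035  0.058  -0.106 ]
t 11.62 pos [0.6057 0.0012 0.059 ] yaw -0.105 tiltz [ 0.001 -0.003] F [ 0.3 -8.7  6.2] w 0.33 g 60.0
[np.float64(0.606584864824677), np.float64(0.01282485082388989)]
```

Nearly home. Next I push on in small steps until the end stop shows in the force.

Request:
step_arm(
  series=[0.003,0,0,0,0.006,0,0,0,0.009,0,0,0,0.012,0,0,0,0.012,0,0,0],
)

```text
time: 12.25
tool_pos: [0.6069, 0.0125, 0.0589]
tcp_rot: [2.332, 2.099, -0.003]
wrist_force: [-0.1, -9.7, 6.7]
width: 0.331
grip_force: 60.0
```

Request:
step_arm(
  series=[0.002,0,0,0,0.004,0,0,0,0.004,0,0,0],
)

```text
time: 12.62
tool_pos: [0.6071, 0.0132, 0.0596]
tcp_rot: [2.328, 2.099, -0.01]
wrist_force: [-2.3, -21.7, 10.4]
width: 0.329
grip_force: 60.5
```

Request:
step_arm(
  series=[0.002,0,0,0,0.003,0,0,0,0.003,0,0,0],
)

```text
time: 13.0
tool_pos: [0.6071, 0.0135, 0.0599]
tcp_rot: [2.326, 2.098, -0.015]
wrist_force: [-5.2, -28.5, 13.8]
width: 0.333
grip_force: 60.7
```

Request:
step_arm(
  series=[0,0,0,0,0,0,0,0,0,0,0,0,0,0,-0.03,0,0,0,-0.08,0,0,0,-0.12,0,0,0,-0.14,0,0,0,-0.14,0],
  gripper=0.5,
)

```text
time: 14.0
tool_pos: [0.608, 0.0225, 0.1995]
tcp_rot: [2.334, 2.1, 0.003]
wrist_force: [0.8, 0.2, -0.4]
width: 0.496
grip_force: 0.0
```

Request:
step_arm(
  series=[0.2,-0.2,0,0,0.2,-0.2,0,0,0.2,-0.2,0,0,0.2,-0.2,0,0,0.2,-0.2,0,0,0.2,-0.2,0,0],
)

```text
time: 14.75
tool_pos: [0.4264, 0.2429, 0.1955]
tcp_rot: [-2.331, -2.104, 0.007]
wrist_force: [-0.0, 0.5, -1.4]
width: 0.5
grip_force: 0.0
```

```bash
cat > m2.py <<'E'
from fit import *
from plan import state
np.set_printoptions(precision=4,suppress=True)
ps=[viewer.read_camera("top"),viewer.read_camera("side")]
init={"battery":("battery",(.607,.013,-.106),.03),"tray":("tray",(.451,-.325,0),0),
"c1":("case",(.615,.256,.215),0),"c2":("case",(.513,.362,-.1),0),"c3":("case",(.401,.323,.12),0)}
t=[]
for k,(m,q,z) in init.items():
    A=fit(ps,m,q,z);B=fit(ps[:1],m,q,z);print(k,A[0],round(A[1],1),"top",B[0],round(B[1],1))
for i,(x0,y0,x1,y1) in [(0,(300,150,380,210)),(1,(320,180,400,240))]:
    s=5;t.append(cv2.resize(np.ascontiguousarray(np.array(ps[i]["image"])[y0:y1,x0:x1,::-1]),None,fx=s,fy=s,interpolation=cv2.INTER_CUBIC))
cv2.imwrite("pics/a5.png",np.hstack(t))
E
python3 m2.py; python3 - <<'E'
from plan import *
track([(.012,0,0,0),(.004,0,0,0),(.003,0,0,0),(0,0,-.14,0),(.2,-.2,0,0)]);state()
E
```

```text
battery [0.6044 0.0073 0.0181] 28.4 top [ 0.6068  0.0244 -0.1199] 15.5
tray [ 0.448  -0.3246  0.0068] 32.3 top [ 0.4534 -0.3234  0.003 ] 17.8
c1 [0.6151 0.255  0.2113] 31.9 top [0.615  0.2546 0.2154] 15.5
c2 [ 0.5164  0.3615 -0.1329] 25.7 top [ 0.5257  0.3647 -0.0866] 11.1
c3 [0.4024 0.3214 0.1306] 30.2 top [0.402  0.3206 0.1375] 14.0
cmd [ 0.4299  0.2424  0.198  -0.106 ]
t 14.85 pos [0.4285 0.2416 0.1964] yaw -0.105 tiltz [-0.003 -0.002] F [-0.5 -1.3  0.6] w 0.502 g 0.0
```

View pics/a5.png

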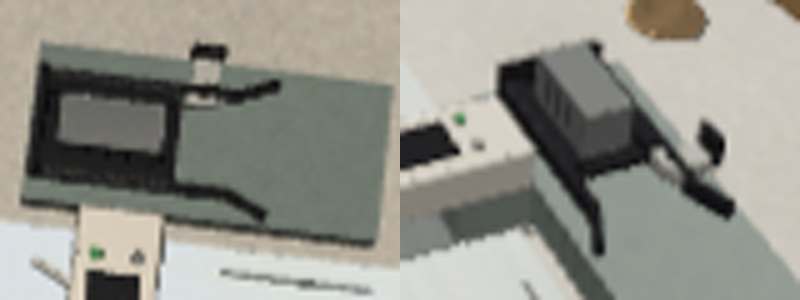

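The battery is fully home. The catch handle is back at its rest position (208,48) and its nose sits behind the flange at (195,100). Next is case 3 (nearest), gripped near its +y end.

```bash
cat >> plan.py <<'E'
def case_in(q,z0=.10):
    g=[q[0]-.035*np.sin(q[2]),q[1]+.035*np.cos(q[2])]
    plan([g+[z0,q[2]],g+[.011,q[2]],g+[.08,q[2]],rd(0,.137)+[.08,-.106],rd(0,.137)+[.018,-.106],rd(0,.061)+[.018,-.106]],np.load("cmd.npy"))
E
python3 -c "
from plan import *
case_in([.4022,.322,.131])"
```

```text
[0.3976 0.3567 0.1    0.131 ] -> [0.11, -0.044, 0.098, -0.237] rows 4
[0.3976 0.3567 0.011  0.131 ] -> [0.0, -0.0, 0.089, -0.0] rows 3
[0.3976 0.3567 0.08   0.131 ] -> [0.0, -0.0, -0.069, -0.0] rows 3
[ 0.4985  0.15    0.08   -0.106 ] -> [-0.218, 0.073, 0.0, 0.237] rows 5
[ 0.4985  0.15    0.018  -0.106 ] -> [0.0, -0.0, 0.062, -0.0] rows 3
[ 0.4905  0.0745  0.018  -0.106 ] -> [-0.076, -0.0, 0.0, -0.0] rows 3
```

Request:
step_arm(
  series=[0.11,-0.044,0.098,-0.237,0.11,-0.044,0.098,-0.237,0.11,-0.044,0.098,-0.237,0.11,-0.044,0.098,-0.237,0.11,-0.044,0.098,-0.237],
  gripper=1,
)

```text
time: 15.48
tool_pos: [0.3982, 0.3551, 0.1002]
tcp_rot: [2.072, 2.361, -0.001]
wrist_force: [-0.7, 0.3, 0.1]
width: 1.0
grip_force: 0.0
```

Request:
step_arm(
  series=[0,0,0.05,0,0,0,0.075,0,0,0,0.089,0,0,0,0.089,0],
)

```text
time: 15.98
tool_pos: [0.3978, 0.3553, 0.0113]
tcp_rot: [2.073, 2.361, -0.001]
wrist_force: [0.5, 0.2, 0.5]
width: 1.002
grip_force: 0.0
```

Request:
step_arm(
  series=[0,0,0,0,0,0,0,0,0,0,0,0,0,0,0,0,0,0,0,0],
  gripper=0,
  newtons=50,
)

```text
time: 16.6
tool_pos: [0.3986, 0.3571, 0.0132]
tcp_rot: [2.07, 2.362, 0.005]
wrist_force: [0.4, -0.5, 5.2]
width: 0.558
grip_force: 50.9
```

Request:
step_arm(
  series=[0,0,-0.02,0,0,0,-0.05,0,0,0,-0.069,0,0,0,-0.069,0],
)

```text
time: 17.1
tool_pos: [0.3987, 0.3573, 0.0825]
tcp_rot: [2.071, 2.362, 0.007]
wrist_force: [-0.9, 0.8, -1.8]
width: 0.562
grip_force: 51.8
```

```bash
python3 - <<'E'
from plan import *
track([(.11,-.044,.098,-.237),(0,0,.089,0),(0,0,-.069,0)]);state()
p=viewer.read_camera("side");save(p,"b1",(180,100,380,250),3)
E
```

```text
cmd [0.3977 0.3565 0.08   0.131 ]
t 17.1 pos [0.3987 0.3573 0.0825] yaw 0.131 tiltz [0.004 0.003] F [-0.9  0.8 -1.8] w 0.562 g 51.8
```

View pics/b1.png

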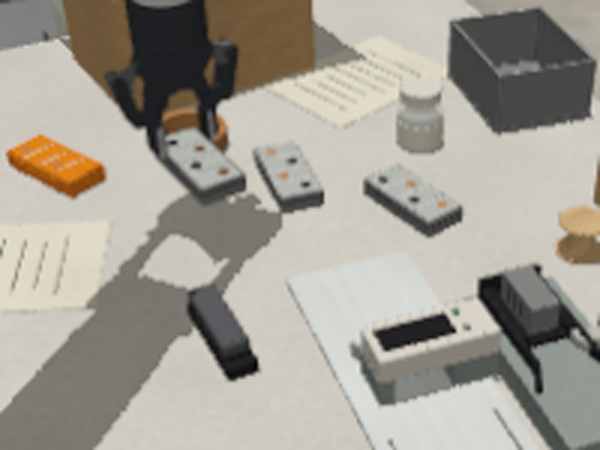

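The case is held level at (200,165), away from the orange look-alike (55,165). Carrying it to the lane mouth and sliding in.

Request:
step_arm(
  series=[-0.218,0.073,0,0.237,-0.218,0.073,0,0.237,-0.218,0.073,0,0.237,-0.218,0.073,0,0.237,-0.218,0.073,0,0.237,-0.218,0.073,0,0.237],
)

```text
time: 17.9
tool_pos: [0.497, 0.1494, 0.079]
tcp_rot: [-2.336, -2.099, 0.003]
wrist_force: [-0.0, 0.5, -1.0]
width: 0.56
grip_force: 51.9
```

Request:
step_arm(
  series=[0,0,0.03,0,0,0,0.05,0,0,0,0.06,0,0,0,0.061,0,0,0,0.061,0],
)

```text
time: 18.52
tool_pos: [0.4981, 0.1503, 0.0194]
tcp_rot: [2.335, 2.102, 0.001]
wrist_force: [-1.0, 0.5, -1.1]
width: 0.561
grip_force: 51.9
```

```bash
python3 - <<'E'
from plan import *
track([(-.218,.073,0,.237),(0,0,.061,0)]);state()
from fit import *
p=viewer.read_camera("side");p2=viewer.read_camera("top")
for l in("case",):
  for q in(p,p2):
    print([(round(d["score"],2),np.round(at(q,d["point"],.006)[:2],3)) for d in viewer.spot_point(q,l)])
t=[]
for pp,x0,y0 in((p2,240,150),(p,270,170)):
    im=cv2.resize(np.ascontiguousarray(np.array(pp["image"])[y0:y0+75,x0:x0+100,::-1]),None,fx=4,fy=4,interpolation=cv2.INTER_CUBIC)
    draw(pp,im,"case",(*rd(0,.102),-.106),.006,4,np.array([x0,y0]));t.append(im)
cv2.imwrite("pics/b2.png",np.hstack(t))
E
```

```text
cmd [ 0.4986  0.1499  0.019  -0.106 ]
t 18.52 pos [0.4981 0.1503 0.0194] yaw -0.105 tiltz [0. 0.] F [-1.   0.5 -1.1] w 0.561 g 51.9
[(0.8, array([0.503, 0.356])), (0.66, array([0.492, 0.123])), (0.58, array([0.296, 0.505])), (0.57, array([0.622, 0.246]))]
[(0.95, array([0.513, 0.37 ])), (0.94, array([0.282, 0.507])), (0.83, array([0.616, 0.268])), (0.79, array([0.5  , 0.121]))]
```

View pics/b2.png

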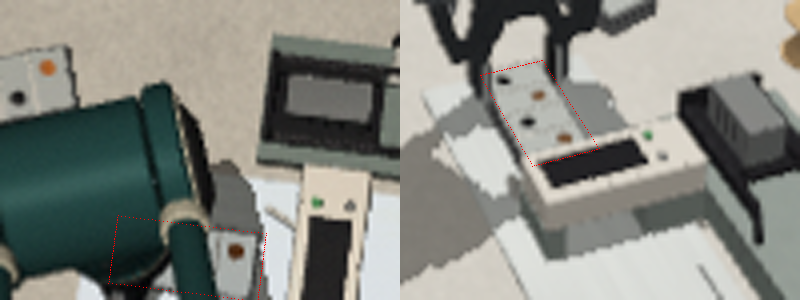

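Request:
step_arm(
  series=[-0.01,0,0,0,-0.02,0,0,0,-0.03,0,0,0,-0.04,0,0,0,-0.05,0,0,0,-0.06,0,0,0,-0.07,0,0,0,-0.075,0,0,0],
)

```text
time: 19.73
tool_pos: [0.4902, 0.0743, 0.0193]
tcp_rot: [2.337, 2.1, 0.0]
wrist_force: [-0.5, 0.2, -0.9]
width: 0.561
grip_force: 51.9
```

Request:
step_arm(
  series=[0,0,0,0,0,0,0,0,0,0,0,0],
  gripper=0.8,
)

```text
time: 20.1
tool_pos: [0.4903, 0.0752, 0.0194]
tcp_rot: [2.336, 2.101, 0.0]
wrist_force: [0.6, -0.5, -0.5]
width: 0.801
grip_force: 0.0
```

Request:
step_arm(
  series=[0.025,0,-0.007,0,0.05,0,-0.007,0,0.05,0,-0.007,0],
)

```text
time: 20.48
tool_pos: [0.496, 0.126, 0.0265]
tcp_rot: [2.333, 2.103, 0.001]
wrist_force: [-0.9, -0.1, 0.0]
width: 0.799
grip_force: 0.0
```

Request:
step_arm(
  series=[0,0,0,0,0,0,0,0,0,0,0,0,0,0,0,0,0,0,0,0],
  gripper=0,
)

```text
time: 21.1
tool_pos: [0.4955, 0.1244, 0.0263]
tcp_rot: [-2.336, -2.1, 0.0]
wrist_force: [0.0, -0.8, -0.5]
width: -0.001
grip_force: 0.0
```

Request:
step_arm(
  series=[-0.01,0,0,0,-0.02,0,0,0,-0.03,0,0,0,-0.04,0,0,0,-0.05,0,0,0,-0.058,0,0,0,-0.066,0,0,0,-0.066,0,0,0],
)

```text
time: 22.1
tool_pos: [0.4884, 0.0585, 0.0263]
tcp_rot: [-2.337, -2.1, 0.0]
wrist_force: [-1.2, 0.4, 0.3]
width: 0.004
grip_force: 0.0
```

```bash
python3 - <<'E'
from plan import *
track([(-.075,0,0,0),(.05,0,-.007,0),(-.066,0,0,0)]);state()
from fit import *
p=viewer.read_camera("side");p2=viewer.read_camera("top")
c=np.load("cmd.npy");print("reader y of finger",(c[:2]-Q[:2])@[-np.sin(Q[2]),np.cos(Q[2])],(c[:2]-Q[:2])@[np.cos(Q[2]),np.sin(Q[2])])
t=[]
for pp,x0,y0 in((p2,280,180),(p,270,180)):
    im=cv2.resize(np.ascontiguousarray(np.array(pp["image"])[y0:y0+75,x0:x0+100,::-1]),None,fx=4,fy=4,interpolation=cv2.INTER_CUBIC)
    draw(pp,im,"case",(*rd(0,-.021),-.106),.006,4,np.array([x0,y0]));t.append(im)
cv2.imwrite("pics/b3.png",np.hstack(t))
E
```

```text
cmd [ 0.489   0.0594  0.026  -0.106 ]
t 22.1 pos [0.4884 0.0585 0.0263] yaw -0.107 tiltz [-0.  0.] F [-1.2  0.4  0.3] w 0.004 g 0.0
reader y of finger 0.045861746962781905 0.00011588211924425714
```

View pics/b3.png

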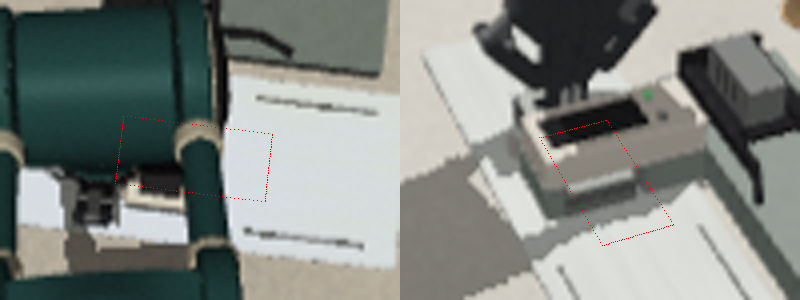

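The case was not pushed: it still sits with its front at the tunnel exit. The shut tip is therefore at the TCP itself, and the fingers passed just over the case. I'll go back behind it, get lower and push again.

Request:
step_arm(
  series=[0,0,-0.004,0,0.03,0,-0.004,0,0.062,0,-0.004,0,0.062,0,-0.004,0,0.062,0,0.014,0,0.062,0,0.014,0],
)

```text
time: 22.95
tool_pos: [0.4927, 0.1196, 0.01]
tcp_rot: [-2.335, -2.099, 0.007]
wrist_force: [-0.7, -0.2, -0.8]
width: -0.001
grip_force: 0.0
```

Request:
step_arm(
  series=[-0.01,0,0,0,-0.02,0,0,0,-0.03,0,0,0,-0.04,0,0,0,-0.05,0,0,0,-0.056,0,0,0,-0.062,0,0,0,-0.062,0,0,0],
)

```text
time: 23.95
tool_pos: [0.4884, 0.0586, 0.0122]
tcp_rot: [2.336, 2.1, -0.0]
wrist_force: [0.6, 0.3, -0.4]
width: 0.001
grip_force: 0.0
```

```bash
python3 - <<'E'
from plan import *
track([(.062,0,.014,0),(-.062,0,0,0)]);state()
from fit import *
p=viewer.read_camera("side");p2=viewer.read_camera("top")
t=[]
for pp,x0,y0 in((p2,280,180),(p,270,180)):
    im=cv2.resize(np.ascontiguousarray(np.array(pp["image"])[y0:y0+75,x0:x0+100,::-1]),None,fx=4,fy=4,interpolation=cv2.INTER_CUBIC)
    draw(pp,im,"case",(*rd(0,-.021),-.106),.006,4,np.array([x0,y0]));t.append(im)
cv2.imwrite("pics/b4.png",np.hstack(t))
E
```

```text
cmd [ 0.489   0.0594  0.012  -0.106 ]
t 23.95 pos [0.4884 0.0586 0.0122] yaw -0.106 tiltz [-0. -0.] F [ 0.6  0.3 -0.4] w 0.001 g 0.0
```

View pics/b4.png

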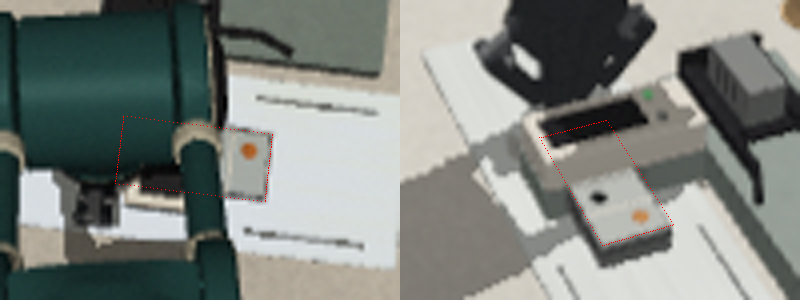

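The case now stands out about 50 mm on the -y side, matching the overlay (front edge at (270,165) in the top crop). While the arm is clear I'll refine the tray pose from its wood-coloured silhouette.

```bash
cat > tray.py <<'E'
from fit import *
ps=[viewer.read_camera("top"),viewer.read_camera("side")]
V=np.array([[a,b,c] for a in(-.125,.125) for b in(-.075,.075) for c in(0,.034)])
def mask(p,q,S=4):
    m=np.zeros((400*S//1,640*S),np.uint8);h=cv2.convexHull(((px(p,place(V,q))+.5)*S).astype(np.float32))
    cv2.fillConvexPoly(m,np.round(h).astype(int),1);return cv2.resize(m.astype(np.float32),(640,400),interpolation=cv2.INTER_AREA)
seg=[]
for p in ps:
    hs=cv2.cvtColor(np.array(p["image"]),cv2.COLOR_RGB2HSV);w=((hs[...,0]<25)&(hs[...,1]>95)&(hs[...,2]>15)).astype(np.uint8)
    u=px(p,[[.451,-.325,.03]])[0].astype(int)
    g=cv2.morphologyEx(w,cv2.MORPH_CLOSE,np.ones((5,5)));n,l,st,_=cv2.connectedComponentsWithStats(g)
    k=l[u[1],u[0]];seg.append((l==k).astype(np.float32));print(st[k])
for idx in ((0,),(1,),(0,1)):
    f=lambda q:sum(np.abs(mask(ps[i],q)-seg[i]).sum()/seg[i].sum() for i in idx)
    r=minimize(f,[.451,-.324,.003],method="Nelder-Mead",options=dict(initial_simplex=np.array([.451,-.324,.003])+np.array([[0,0,0],[.006,0,0],[0,.006,0],[0,0,.05]]),xatol=2e-4,fatol=1e-4))
    print(idx,np.round(r.x,4),round(r.fun,4))
E
python3 tray.py
python3 - <<'E'
from plan import *
T=np.array([.452,-.324,.003])
plan([rd(0,.046)+[.15,-.106],rd(0,-.056)+[.15,-.106],rd(0,-.056)+[.009,-.106],rd(0,-.141)+[.009,-.106],rd(0,-.141)+[.10,-.106],[T[0]+.072,T[1]-.035,.10,T[2]],[T[0]+.072,T[1]-.035,.009,T[2]]],np.load("cmd.npy"))
E
```

```text
[ 408  189   55   86 4478]
[ 313  275  139  116 8731]
(0,) [ 0.4525 -0.3251  0.0131] 0.0196
(1,) [ 0.4502 -0.3247  0.0009] 0.0312
(0, 1) [ 0.4511 -0.325   0.0081] 0.059
[ 0.4889  0.0595  0.15   -0.106 ] -> [0.0, -0.0, -0.138, -0.0] rows 4
[ 0.4781 -0.0419  0.15   -0.106 ] -> [-0.102, -0.0, 0.0, -0.0] rows 3
[ 0.4781 -0.0419  0.009  -0.106 ] -> [0.0, -0.0, 0.141, -0.0] rows 4
[ 0.4691 -0.1264  0.009  -0.106 ] -> [-0.085, -0.0, 0.0, -0.0] rows 3
[ 0.4691 -0.1264  0.1    -0.106 ] -> [0.0, -0.0, -0.091, -0.0] rows 3
[ 0.524 -0.359  0.1    0.003] -> [-0.225, 0.079, 0.0, -0.109] rows 5
[ 0.524 -0.359  0.009  0.003] -> [-0.0, 0.0, 0.091, -0.0] rows 3
```

Request:
step_arm(
  series=[0,0,-0.05,0,0,0,-0.1,0,0,0,-0.138,0,0,0,-0.138,0,-0.05,0,-0.138,0,-0.102,0,-0.138,0,-0.102,0,-0.138,0],
  gripper=1,
)

```text
time: 25.02
tool_pos: [0.4763, -0.0447, 0.1488]
tcp_rot: [-2.339, -2.095, 0.003]
wrist_force: [0.1, 0.4, -0.5]
width: 0.998
grip_force: 0.0
```

Request:
step_arm(
  series=[0,0,0.06,0,0,0,0.11,0,0,0,0.135,0,0,0,0.141,0,0,0,0.141,0],
)

```text
time: 25.65
tool_pos: [0.4777, -0.0418, 0.0091]
tcp_rot: [-2.335, -2.101, 0.001]
wrist_force: [0.5, -0.1, 0.2]
width: 0.998
grip_force: 0.0
```

Request:
step_arm(
  series=[0,0,0,0,0,0,0,0,0,0,0,0,0,0,0,0,0,0,0,0],
  gripper=0,
)

```text
time: 26.28
tool_pos: [0.4793, -0.0426, 0.0109]
tcp_rot: [2.334, 2.099, 0.003]
wrist_force: [-0.2, 0.6, 6.1]
width: 0.57
grip_force: 52.9
```

Request:
step_arm(
  series=[-0.015,0,0,0,-0.03,0,0,0,-0.045,0,0,0,-0.06,0,0,0,-0.075,0,0,0,-0.085,0,0,0,-0.085,0,0,0],
)

```text
time: 27.15
tool_pos: [0.4703, -0.1281, 0.0109]
tcp_rot: [2.335, 2.097, 0.002]
wrist_force: [0.7, -1.5, 5.8]
width: 0.572
grip_force: 52.9
```

Request:
step_arm(
  series=[0,0,-0.03,0,0,0,-0.06,0,0,0,-0.091,0,0,0,-0.091,0],
)

```text
time: 27.65
tool_pos: [0.4712, -0.1278, 0.1033]
tcp_rot: [2.332, 2.097, 0.005]
wrist_force: [0.9, -0.0, -1.6]
width: 0.572
grip_force: 52.3
```

```bash
python3 - <<'E'
from plan import *
track([(-.102,0,-.138,0),(0,0,.141,0),(-.085,0,0,0),(0,0,-.091,0)]);state()
from fit import *
ps=[viewer.read_camera("side"),viewer.read_camera("top")]
for p in ps:print([(round(d["score"],2),np.round(at(p,d["point"],.095)[:2],3)) for d in viewer.spot_point(p,"case")])
c=rd(0,-.106);print(c,fit(ps[:1],"case",(*c,-.106),.096))
T=np.array([.4515,-.325,.007])
plan([[T[0]+.072,T[1]-.035,.10,T[2]],[T[0]+.072,T[1]-.035,.009,T[2]]],np.load("cmd.npy"))
E
```

```text
cmd [ 0.4692 -0.1266  0.1    -0.106 ]
t 27.65 pos [ 0.4712 -0.1278  0.1033] yaw -0.106 tiltz [ 0.006 -0.002] F [ 0.9 -0.  -1.6] w 0.572 g 52.3
[(0.86, array([0.273, 0.361])), (0.85, array([0.449, 0.23 ])), (0.77, array([ 0.483, -0.086])), (0.64, array([0.554, 0.122]))]
[(0.95, array([0.3 , 0.47])), (0.9, array([0.5  , 0.347])), (0.82, array([0.599, 0.251])), (0.64, array([ 0.468, -0.093])), (0.23, array([0.605, 0.017]))]
[np.float64(0.47278502946483597), np.float64(-0.09160504938519504)] (array([ 0.45808005, -0.0803851 ,  0.02933094]), np.float64(16.628145217895508))
[ 0.5235 -0.36    0.1     0.007 ] -> [-0.226, 0.079, 0.0, -0.113] rows 5
[ 0.5235 -0.36    0.009   0.007 ] -> [-0.0, -0.0, 0.091, -0.0] rows 3
```

Request:
step_arm(
  series=[-0.226,0.079,0,-0.113,-0.226,0.079,0,-0.113,-0.226,0.079,0,-0.113,-0.226,0.079,0,-0.113,-0.226,0.079,0,-0.113,-0.226,0.079,0,-0.113],
)

```text
time: 28.6
tool_pos: [0.522, -0.359, 0.0981]
tcp_rot: [-2.211, -2.225, 0.0]
wrist_force: [-0.8, -0.0, -1.5]
width: 0.572
grip_force: 52.2
```

Request:
step_arm(
  series=[0,0,0.03,0,0,0,0.06,0,0,0,0.075,0,0,0,0.085,0,0,0,0.091,0,0,0,0.091,0],
)

```text
time: 29.35
tool_pos: [0.5242, -0.3604, 0.0104]
tcp_rot: [2.212, 2.228, 0.0]
wrist_force: [-0.3, -0.2, -0.2]
width: 0.57
grip_force: 52.2
```

Request:
step_arm(
  series=[0,0,0,0,0,0,0,0,0,0,0,0,0,0,-0.03,0,0,0,-0.07,0,0,0,-0.13,0,0,0,-0.171,0],
  gripper=0.66,
)

```text
time: 30.22
tool_pos: [0.5242, -0.3607, 0.1835]
tcp_rot: [2.211, 2.227, 0.001]
wrist_force: [0.4, -0.1, 0.1]
width: 0.661
grip_force: 0.0
```

Request:
step_arm(
  series=[0.42,0,0,0,0.42,0,0,0,0.42,0,0,0,0.42,0,0,0,0.42,0,0,0,0.42,0,0,0,0.42,0,0,0,0.42,0,0,0],
)

```text
time: 31.22
tool_pos: [0.5201, 0.0628, 0.1804]
tcp_rot: [-2.208, -2.234, -0.001]
wrist_force: [0.1, -0.1, 0.1]
width: 0.66
grip_force: 0.0
```

```bash
cat > look.py <<'E'
from fit import *
from plan import *
ps=[viewer.read_camera("top"),viewer.read_camera("side")]
for p in ps:print([(round(d["score"],2),np.round(at(p,d["point"],.0)[:2],3)) for d in viewer.spot_point(p,"case")])
E
python3 - <<'E'
from look import *
track([(-.226,.079,0,-.113),(0,0,.091,0),(0,0,-.171,0),(.42,0,0,0)]);state()
for n,q,z in(("c1",(.615,.255,.21),0),("c2",(.515,.362,-.11),0),("tr",(.5235,-.325,.007),.005)):
  print(n,*[(np.round(a[0],4),round(float(a[1]),1)) for a in(fit(ps,"case",q,z),fit(ps[:1],"case",q,z))])
E
```

```text
[(0.82, array([ 0.526, -0.32 ])), (0.77, array([0.625, 0.266])), (0.6, array([0.285, 0.508])), (0.58, array([0.522, 0.363]))]
[(0.92, array([ 0.525, -0.324])), (0.67, array([0.497, 0.359])), (0.66, array([0.287, 0.519])), (0.63, array([0.62 , 0.263]))]
cmd [0.5209 0.0603 0.18   0.007 ]
t 31.43 pos [0.5205 0.059  0.1802] yaw 0.006 tiltz [-0. -0.] F [-0.2 -0.  -0.1] w 0.659 g 0.0
c1 (array([0.6141, 0.2596, 0.2181]), 33.8) (array([0.6136, 0.2602, 0.2126]), 16.0)
c2 (array([ 0.5138,  0.3602, -0.0926]), 29.9) (array([ 0.5189,  0.3589, -0.1403]), 14.5)
tr (array([ 0.5219, -0.3258,  0.0052]), 34.3) (array([ 0.5249, -0.3285,  0.0139]), 17.4)
```

Case 1 of 3 is in the tray at about (.523,-.326), as planned. Next is the middle case (c2).

```bash
sed -i 's/g+\[.011,/g+[.005,/; s/\[.018,-.106\]/[.012,-.106]/g' plan.py; python3 -c "
from plan import *
case_in([.5155,.361,-.11])"
```

```text
[ 0.5193  0.3958  0.1    -0.11  ] -> [0.335, 0.001, 0.08, 0.117] rows 7
[ 0.5193  0.3958  0.005  -0.11  ] -> [0.0, -0.0, 0.095, -0.0] rows 3
[ 0.5193  0.3958  0.08   -0.11  ] -> [0.0, -0.0, -0.075, -0.0] rows 3
[ 0.4985  0.15    0.08   -0.106 ] -> [-0.246, 0.006, 0.0, -0.004] rows 6
[ 0.4985  0.15    0.012  -0.106 ] -> [-0.0, 0.0, 0.068, -0.0] rows 3
[ 0.4905  0.0745  0.012  -0.106 ] -> [-0.076, 0.0, 0.0, -0.0] rows 3
```

Request:
step_arm(
  series=[0.335,0.001,0.08,0.117,0.335,0.001,0.08,0.117,0.335,0.001,0.08,0.117,0.335,0.001,0.08,0.117,0.335,0.001,0.08,0.117,0.335,0.001,0.08,0.117,0.335,0.001,0.08,0.117],
  gripper=1,
)

```text
time: 32.3
tool_pos: [0.5193, 0.3955, 0.099]
tcp_rot: [-2.339, -2.097, 0.002]
wrist_force: [-0.1, -0.7, 0.6]
width: 0.999
grip_force: 0.0
```

Request:
step_arm(
  series=[0,0,0.05,0,0,0,0.08,0,0,0,0.095,0,0,0,0.095,0],
)

```text
time: 32.8
tool_pos: [0.5191, 0.3932, 0.0045]
tcp_rot: [-2.342, -2.094, 0.003]
wrist_force: [0.5, -0.6, -0.0]
width: 0.997
grip_force: 0.0
```

Request:
step_arm(
  series=[0,0,0,0,0,0,0,0,0,0,0,0,0,0,0,0,0,0,0,0],
  gripper=0,
)

```text
time: 33.42
tool_pos: [0.5206, 0.396, 0.0076]
tcp_rot: [2.339, 2.096, 0.006]
wrist_force: [0.4, -0.4, 6.5]
width: 0.567
grip_force: 53.4
```

Request:
step_arm(
  series=[0,0,-0.02,0,0,0,-0.05,0,0,0,-0.075,0,0,0,-0.075,0],
)

```text
time: 33.92
tool_pos: [0.521, 0.3965, 0.0839]
tcp_rot: [2.339, 2.096, 0.01]
wrist_force: [-0.4, -0.3, -2.2]
width: 0.568
grip_force: 52.6
```

Request:
step_arm(
  series=[-0.246,0.006,0,-0.004,-0.246,0.006,0,-0.004,-0.246,0.006,0,-0.004,-0.246,0.006,0,-0.004,-0.246,0.006,0,-0.004,-0.246,0.006,0,-0.004,-0.246,0.006,0,-0.004],
)

```text
time: 34.8
tool_pos: [0.4981, 0.151, 0.0801]
tcp_rot: [-2.334, -2.102, -0.0]
wrist_force: [0.2, 0.0, -1.2]
width: 0.567
grip_force: 52.5
```

Request:
step_arm(
  series=[0,0,0.03,0,0,0,0.055,0,0,0,0.065,0,0,0,0.067,0,0,0,0.067,0],
)

```text
time: 35.42
tool_pos: [0.4987, 0.1506, 0.0138]
tcp_rot: [2.334, 2.102, 0.002]
wrist_force: [0.1, 0.1, -1.3]
width: 0.569
grip_force: 53.1
```

```bash
python3 - <<'E'
from look import *
track([(.335,.001,.08,.117),(0,0,.095,0),(0,0,-.075,0),(-.246,.006,0,-.004),(0,0,.067,0)]);state()
c=rd(0,.102);print(np.round(c,4),fit(ps[1:],"case",(*c,-.106),.006))
E
```

```text
[(0.96, array([0.619, 0.276])), (0.61, array([ 0.522, -0.326])), (0.56, array([0.287, 0.51 ])), (0.52, array([0.499, 0.123]))]
[(0.93, array([ 0.521, -0.328])), (0.69, array([0.481, 0.125])), (0.68, array([0.297, 0.523])), (0.63, array([0.617, 0.251])), (0.57, array([0.695, 0.377]))]
cmd [ 0.4985  0.1502  0.013  -0.106 ]
t 35.62 pos [0.4987 0.1501 0.0137] yaw -0.106 tiltz [0.001 0.   ] F [ 0.7 -0.1 -1.4] w 0.569 g 53.1
[0.4948 0.1152] (array([ 0.49434773,  0.11829795, -0.13632025]), np.float64(19.147459030151367))
```

Request:
step_arm(
  series=[-0.01,0,0,0,-0.02,0,0,0,-0.03,0,0,0,-0.04,0,0,0,-0.05,0,0,0,-0.06,0,0,0,-0.07,0,0,0,-0.075,0,0,0],
)

```text
time: 36.62
tool_pos: [0.4903, 0.0747, 0.0135]
tcp_rot: [2.337, 2.1, 0.001]
wrist_force: [0.4, 1.3, 1.8]
width: 0.57
grip_force: 53.4
```

Request:
step_arm(
  series=[0,0,0,0,0,0,0,0,0,0,0,0],
  gripper=0.8,
)

```text
time: 37.0
tool_pos: [0.4899, 0.0753, 0.0131]
tcp_rot: [-2.335, -2.101, 0.001]
wrist_force: [-0.3, -0.3, -0.9]
width: 0.8
grip_force: 0.0
```

Request:
step_arm(
  series=[0.025,0,0,0,0.052,0,0,0,0.052,0,0,0,0.052,0,0,0],
)

```text
time: 37.5
tool_pos: [0.4952, 0.1267, 0.0131]
tcp_rot: [-2.335, -2.102, 0.001]
wrist_force: [0.5, -0.3, 0.8]
width: 0.801
grip_force: 0.0
```

Request:
step_arm(
  series=[0,0,0,0,0,0,0,0,0,0,0,0,0,0,0,0,0,0,0,0],
  gripper=0,
)

```text
time: 38.12
tool_pos: [0.4956, 0.1268, 0.0133]
tcp_rot: [2.336, 2.101, -0.0]
wrist_force: [-0.6, -0.7, 0.8]
width: 0.001
grip_force: 0.0
```

Request:
step_arm(
  series=[-0.01,0,0,0,-0.02,0,0,0,-0.03,0,0,0,-0.04,0,0,0,-0.05,0,0,0,-0.06,0,0,0,-0.068,0,0,0,-0.068,0,0,0],
)

```text
time: 39.12
tool_pos: [0.4883, 0.0586, 0.0133]
tcp_rot: [2.337, 2.1, -0.0]
wrist_force: [0.2, 0.1, -0.3]
width: 0.0
grip_force: 0.0
```

```bash
python3 - <<'E'
from look import *
track([(-.075,0,0,0),(.052,0,0,0),(-.068,0,0,0)]);state()
# colour profile along lane on -y side: find case front edge in side + top view
for i in(0,1):
  g=np.array(ps[i]["image"]).astype(int).sum(2)
  for yy in np.arange(-.03,-.111,-.01):
    u=px(ps[i],[rd(.010,yy)+[.026]])[0]; print(round(yy,2),g[int(round(u[1])),int(round(u[0]))],end="; ")
  print()
T=np.array([.4515,-.325,.007])
plan([rd(0,.046)+[.15,-.106],rd(0,-.056)+[.15,-.106],rd(0,-.056)+[.009,-.106],rd(0,-.141)+[.009,-.106],rd(0,-.141)+[.10,-.106],[T[0]-.072,T[1]-.035,.10,T[2]],[T[0]-.072,T[1]-.035,.009,T[2]]],np.load("cmd.npy"))
E
```

```text
[(0.89, array([ 0.522, -0.328])), (0.82, array([0.621, 0.27 ])), (0.67, array([0.288, 0.51 ])), (0.57, array([ 0.482, -0.018]))]
[(0.73, array([0.445, 0.487])), (0.69, array([ 0.525, -0.328])), (0.67, array([0.287, 0.517])), (0.6, array([0.619, 0.246])), (0.59, array([ 0.477, -0.005]))]
cmd [ 0.4889  0.0597  0.013  -0.106 ]
t 39.33 pos [0.4885 0.0594 0.0133] yaw -0.106 tiltz [ 0. -0.] F [-0.5  0.4 -0.9] w 0.001 g 0.0
-0.03 105; -0.04 397; -0.05 526; -0.06 95; -0.07 490; -0.08 648; -0.09 652; -0.1 650; -0.11 653; 
-0.03 561; -0.04 560; -0.05 578; -0.06 180; -0.07 558; -0.08 332; -0.09 225; -0.1 659; -0.11 659; 
[ 0.4889  0.0595  0.15   -0.106 ] -> [-0.0, 0.0, -0.137, -0.0] rows 4
[ 0.4781 -0.0419  0.15   -0.106 ] -> [-0.102, 0.0, 0.0, -0.0] rows 3
[ 0.4781 -0.0419  0.009  -0.106 ] -> [-0.0, 0.0, 0.141, -0.0] rows 4
[ 0.4691 -0.1264  0.009  -0.106 ] -> [-0.085, 0.0, 0.0, -0.0] rows 3
[ 0.4691 -0.1264  0.1    -0.106 ] -> [-0.0, 0.0, -0.091, -0.0] rows 3
[ 0.3795 -0.36    0.1     0.007 ] -> [-0.242, -0.064, 0.0, -0.113] rows 6
[ 0.3795 -0.36    0.009   0.007 ] -> [0.0, -0.0, 0.091, -0.0] rows 3
```

Front edge at about -0.076, the same as before. Drawing the case out and carrying it to the near tray slot.

Request:
step_arm(
  series=[0,0,-0.05,0,0,0,-0.1,0,0,0,-0.137,0,0,0,-0.137,0,-0.05,0,-0.137,0,-0.102,0,-0.137,0,-0.102,0,-0.137,0,-0.102,0,-0.137,0],
  gripper=1,
)

```text
time: 40.33
tool_pos: [0.477, -0.0418, 0.1492]
tcp_rot: [-2.336, -2.098, 0.001]
wrist_force: [1.0, 0.3, -0.2]
width: 0.998
grip_force: 0.0
```

Request:
step_arm(
  series=[0,0,0.06,0,0,0,0.11,0,0,0,0.135,0,0,0,0.141,0,0,0,0.141,0],
)

```text
time: 40.95
tool_pos: [0.4779, -0.0413, 0.0094]
tcp_rot: [-2.334, -2.102, 0.0]
wrist_force: [0.2, 1.0, 0.8]
width: 1.002
grip_force: 0.0
```

Request:
step_arm(
  series=[0,0,0,0,0,0,0,0,0,0,0,0,0,0,0,0,0,0,0,0],
  gripper=0,
)

```text
time: 41.58
tool_pos: [0.4792, -0.0423, 0.0109]
tcp_rot: [2.335, 2.099, 0.003]
wrist_force: [-0.5, 0.9, 6.7]
width: 0.573
grip_force: 53.1
```

Request:
step_arm(
  series=[-0.015,0,0,0,-0.03,0,0,0,-0.045,0,0,0,-0.06,0,0,0,-0.075,0,0,0,-0.085,0,0,0,-0.085,0,0,0],
)

```text
time: 42.45
tool_pos: [0.4702, -0.1278, 0.0109]
tcp_rot: [2.335, 2.097, 0.003]
wrist_force: [-0.4, -1.5, 6.2]
width: 0.571
grip_force: 53.0
```

Request:
step_arm(
  series=[0,0,-0.03,0,0,0,-0.06,0,0,0,-0.091,0,0,0,-0.091,0],
)

```text
time: 42.95
tool_pos: [0.471, -0.1275, 0.1031]
tcp_rot: [2.332, 2.097, 0.005]
wrist_force: [0.4, 0.4, -1.4]
width: 0.571
grip_force: 52.7
```

Request:
step_arm(
  series=[-0.242,-0.064,0,-0.113,-0.242,-0.064,0,-0.113,-0.242,-0.064,0,-0.113,-0.242,-0.064,0,-0.113,-0.242,-0.064,0,-0.113,-0.242,-0.064,0,-0.113,-0.242,-0.064,0,-0.113],
)

```text
time: 43.82
tool_pos: [0.3793, -0.3588, 0.0993]
tcp_rot: [-2.211, -2.229, -0.0]
wrist_force: [0.6, 0.1, -1.2]
width: 0.569
grip_force: 52.7
```

```bash
python3 - <<'E'
from look import *
track([(-.102,0,-.137,0),(0,0,.141,0),(-.085,0,0,0),(0,0,-.091,0),(-.242,-.064,0,-.113)]);state()
for p in ps: print([(round(d["score"],2),np.round(at(p,d["point"],.098)[:2],3)) for d in viewer.spot_point(p,"case")])
E
```

```text
[(0.81, array([0.285, 0.506])), (0.65, array([0.624, 0.267]))]
[(0.67, array([ 0.412, -0.278])), (0.65, array([ 0.523, -0.324])), (0.64, array([0.618, 0.262])), (0.61, array([0.297, 0.508]))]
cmd [ 0.3798 -0.3601  0.1     0.007 ]
t 44.02 pos [ 0.3799 -0.3595  0.1002] yaw 0.009 tiltz [-0.  0.] F [ 0.6 -0.9 -1.8] w 0.572 g 52.7
[(0.81, array([0.293, 0.467])), (0.65, array([0.604, 0.248]))]
[(0.67, array([ 0.372, -0.325])), (0.65, array([ 0.466, -0.365])), (0.64, array([0.549, 0.138])), (0.61, array([0.273, 0.35 ]))]
```

Request:
step_arm(
  series=[0,0,0.03,0,0,0,0.06,0,0,0,0.075,0,0,0,0.085,0,0,0,0.091,0,0,0,0.091,0],
)

```text
time: 44.88
tool_pos: [0.3802, -0.3613, 0.0102]
tcp_rot: [2.212, 2.228, -0.0]
wrist_force: [0.4, 1.0, -1.4]
width: 0.573
grip_force: 52.7
```

Request:
step_arm(
  series=[0,0,0,0,0,0,0,0,0,0,0,0,0,0,-0.03,0,0,0,-0.07,0,0,0,-0.13,0,0,0,-0.171,0],
  gripper=0.66,
)

```text
time: 45.75
tool_pos: [0.38, -0.3612, 0.1833]
tcp_rot: [2.211, 2.227, -0.0]
wrist_force: [1.0, -0.4, 0.5]
width: 0.658
grip_force: 0.0
```

Request:
step_arm(
  series=[0.42,0.1,0,0,0.42,0.1,0,0,0.42,0.1,0,0,0.42,0.1,0,0,0.42,0.1,0,0,0.42,0.1,0,0,0.42,0.1,0,0,0.42,0.1,0,0],
)

```text
time: 46.75
tool_pos: [0.4769, 0.0637, 0.1805]
tcp_rot: [-2.207, -2.236, -0.002]
wrist_force: [0.8, -0.4, 0.0]
width: 0.661
grip_force: 0.0
```

```bash
python3 - <<'E'
from look import *
track([(0,0,.091,0),(0,0,-.171,0),(.42,.1,0,0)]);state()
for n,q,z in(("c1",(.614,.259,.215),0),("tA",(.5235,-.326,.007),.005),("tB",(.3795,-.325,.007),.005)):
  A=fit(ps,"case",q,z);B=fit(ps[:1],"case",q,z);print(n,*[(np.round(a[0],4),round(float(a[1]),1)) for a in(A,B)])
  if n=="c1": case_in(A[0])
E
```

```text
[(0.97, array([ 0.521, -0.327])), (0.91, array([0.617, 0.271])), (0.83, array([0.286, 0.507])), (0.74, array([ 0.379, -0.333]))]
[(0.88, array([ 0.378, -0.323])), (0.82, array([0.624, 0.253])), (0.78, array([ 0.525, -0.322])), (0.65, array([0.295, 0.52 ]))]
cmd [0.4769 0.0605 0.18   0.007 ]
t 46.95 pos [0.4761 0.0592 0.1801] yaw 0.006 tiltz [-0.001 -0.001] F [-1.  -0.   0.1] w 0.664 g 0.0
c1 (array([0.6153, 0.2548, 0.21  ]), 33.0) (array([0.6149, 0.2543, 0.2161]), 15.3)
[0.608 0.289 0.1   0.21 ] -> [0.228, 0.133, 0.08, -0.203] rows 6
[0.608 0.289 0.005 0.21 ] -> [-0.0, -0.0, 0.095, 0.0] rows 3
[0.608 0.289 0.08  0.21 ] -> [-0.0, -0.0, -0.075, 0.0] rows 3
[ 0.4985  0.15    0.08   -0.106 ] -> [-0.113, -0.136, 0.0, 0.316] rows 4
[ 0.4985  0.15    0.012  -0.106 ] -> [-0.001, -0.0, 0.068, -0.0] rows 3
[ 0.4905  0.0745  0.012  -0.106 ] -> [-0.076, -0.0, 0.0, -0.0] rows 3
tA (array([ 0.5218, -0.3259,  0.0072]), 34.2) (array([ 0.525 , -0.3284,  0.0112]), 17.3)
tB (array([ 0.3788, -0.3273,  0.0098]), 33.9) (array([ 0.3797, -0.3293, -0.0011]), 17.9)
```

Two cases lie in the tray at x = .379 and .522. Now the last case, c1.

Request:
step_arm(
  series=[0.228,0.133,0.08,-0.203,0.228,0.133,0.08,-0.203,0.228,0.133,0.08,-0.203,0.228,0.133,0.08,-0.203,0.228,0.133,0.08,-0.203,0.228,0.133,0.08,-0.203,0.228,0.133,0.08,-0.203],
  gripper=1,
)

```text
time: 47.82
tool_pos: [0.6079, 0.287, 0.1002]
tcp_rot: [-1.979, -2.44, 0.002]
wrist_force: [-1.0, 0.3, 0.3]
width: 0.998
grip_force: 0.0
```

Request:
step_arm(
  series=[0,0,0.05,0,0,0,0.08,0,0,0,0.095,0,0,0,0.095,0],
)

```text
time: 48.32
tool_pos: [0.6072, 0.2877, 0.0049]
tcp_rot: [-1.977, -2.44, 0.002]
wrist_force: [-0.3, -1.2, -1.1]
width: 1.003
grip_force: 0.0
```

Request:
step_arm(
  series=[0,0,0,0,0,0,0,0,0,0,0,0,0,0,0,0,0,0,0,0],
  gripper=0,
)

```text
time: 48.95
tool_pos: [0.6098, 0.29, 0.0079]
tcp_rot: [1.975, 2.441, 0.006]
wrist_force: [-0.5, 0.0, 6.8]
width: 0.572
grip_force: 52.4
```

Request:
step_arm(
  series=[0,0,-0.02,0,0,0,-0.05,0,0,0,-0.075,0,0,0,-0.075,0],
)

```text
time: 49.45
tool_pos: [0.61, 0.2902, 0.0841]
tcp_rot: [1.974, 2.44, 0.009]
wrist_force: [-0.2, -0.6, -1.3]
width: 0.561
grip_force: 51.8
```

Request:
step_arm(
  series=[-0.113,-0.136,0,0.316,-0.113,-0.136,0,0.316,-0.113,-0.136,0,0.316,-0.113,-0.136,0,0.316,-0.113,-0.136,0,0.316,-0.113,-0.136,0,0.316],
)

```text
time: 50.2
tool_pos: [0.4996, 0.1511, 0.0806]
tcp_rot: [2.335, 2.101, 0.002]
wrist_force: [-0.2, -0.2, -1.1]
width: 0.571
grip_force: 51.9
```

Request:
step_arm(
  series=[0,0,0.03,0,0,0,0.055,0,0,0,0.065,0,0,0,0.067,0,0,0,0.067,0],
)

```text
time: 50.82
tool_pos: [0.4994, 0.151, 0.0139]
tcp_rot: [2.335, 2.101, 0.002]
wrist_force: [0.3, 1.3, -0.9]
width: 0.566
grip_force: 52.3
```

```bash
python3 - <<'E'
from look import *
track([(.228,.133,.08,-.203),(0,0,.095,0),(0,0,-.075,0),(-.113,-.136,0,.316),(0,0,.067,0)]);state()
c=rd(0,.102);print(np.round(c,4),fit(ps[1:],"case",(*c,-.106),.006))
E
```

```text
[(0.79, array([ 0.386, -0.331])), (0.79, array([0.499, 0.125])), (0.78, array([ 0.524, -0.325])), (0.66, array([0.285, 0.505]))]
[(0.88, array([0.499, 0.118])), (0.74, array([0.288, 0.515])), (0.71, array([ 0.527, -0.32 ])), (0.62, array([ 0.373, -0.319]))]
cmd [ 0.4988  0.1506  0.013  -0.106 ]
t 51.02 pos [0.4994 0.1507 0.0138] yaw -0.106 tiltz [0.002 0.   ] F [-0.4 -0.2 -0.1] w 0.568 g 52.4
[0.4948 0.1152] (array([ 0.49592865,  0.11763284, -0.09862124]), np.float64(19.465476989746094))
```

Request:
step_arm(
  series=[-0.01,0,0,0,-0.02,0,0,0,-0.03,0,0,0,-0.04,0,0,0,-0.05,0,0,0,-0.06,0,0,0,-0.07,0,0,0,-0.075,0,0,0],
)

```text
time: 52.02
tool_pos: [0.4908, 0.0751, 0.0137]
tcp_rot: [2.337, 2.1, 0.001]
wrist_force: [0.5, 2.9, 6.1]
width: 0.569
grip_force: 53.0
```

Request:
step_arm(
  series=[0,0,0,0,0,0,0,0,0,0,0,0],
  gripper=0.8,
)

```text
time: 52.4
tool_pos: [0.4898, 0.0754, 0.0127]
tcp_rot: [-2.335, -2.101, 0.002]
wrist_force: [0.6, 0.8, 0.5]
width: 0.801
grip_force: 0.0
```

Request:
step_arm(
  series=[0.025,0,0,0,0.052,0,0,0,0.052,0,0,0,0.052,0,0,0],
)

```text
time: 52.9
tool_pos: [0.4955, 0.127, 0.013]
tcp_rot: [-2.335, -2.102, 0.002]
wrist_force: [-0.0, 0.2, -0.2]
width: 0.799
grip_force: 0.0
```

Request:
step_arm(
  series=[0,0,0,0,0,0,0,0,0,0,0,0,0,0,0,0,0,0,0,0],
  gripper=0,
)

```text
time: 53.52
tool_pos: [0.496, 0.1273, 0.0133]
tcp_rot: [2.336, 2.101, 0.0]
wrist_force: [0.3, 0.4, 0.3]
width: 0.001
grip_force: 0.0
```

Request:
step_arm(
  series=[-0.01,0,0,0,-0.02,0,0,0,-0.03,0,0,0,-0.04,0,0,0,-0.05,0,0,0,-0.06,0,0,0,-0.068,0,0,0,-0.068,0,0,0],
)

```text
time: 54.52
tool_pos: [0.4887, 0.0591, 0.0133]
tcp_rot: [2.337, 2.1, -0.0]
wrist_force: [-0.3, 0.6, -1.6]
width: 0.005
grip_force: 0.0
```

```bash
python3 - <<'E'
from look import *
track([(-.075,0,0,0),(.052,0,0,0),(-.068,0,0,0)]);state()
for i in(0,1):
  g=np.array(ps[i]["image"]).astype(int).sum(2)
  for yy in np.arange(-.03,-.111,-.01):
    u=px(ps[i],[rd(.010,yy)+[.026]])[0]; print(round(yy,2),g[int(round(u[1])),int(round(u[0]))],end="; ")
  print()
T=np.array([.4508,-.325,.007])
plan([rd(0,.046)+[.15,-.106],rd(0,-.056)+[.15,-.106],rd(0,-.056)+[.009,-.106],rd(0,-.141)+[.009,-.106],rd(0,-.141)+[.10,-.106],[T[0],T[1]-.035,.10,T[2]],[T[0],T[1]-.035,.009,T[2]]],np.load("cmd.npy"))
E
```

```text
[(0.83, array([ 0.379, -0.329])), (0.65, array([ 0.48 , -0.003])), (0.65, array([0.291, 0.51 ])), (0.63, array([0.747, 0.114])), (0.58, array([ 0.521, -0.331])), (0.15, array([0.488, 0.01 ]))]
[(0.73, array([0.494, 0.031])), (0.67, array([ 0.524, -0.327])), (0.6, array([0.299, 0.528])), (0.58, array([ 0.372, -0.319])), (0.57, array([ 0.485, -0.005]))]
cmd [ 0.4892  0.0601  0.013  -0.106 ]
t 54.73 pos [0.4889 0.0599 0.0133] yaw -0.106 tiltz [0. 0.] F [ 0.8 -0.6 -0.4] w 0.002 g 0.0
-0.03 105; -0.04 427; -0.05 518; -0.06 312; -0.07 496; -0.08 652; -0.09 653; -0.1 652; -0.11 652; 
-0.03 558; -0.04 558; -0.05 574; -0.06 432; -0.07 559; -0.08 304; -0.09 223; -0.1 659; -0.11 659; 
[ 0.4889  0.0595  0.15   -0.106 ] -> [-0.001, -0.0, -0.137, -0.0] rows 4
[ 0.4781 -0.0419  0.15   -0.106 ] -> [-0.102, -0.0, 0.0, -0.0] rows 3
[ 0.4781 -0.0419  0.009  -0.106 ] -> [0.0, -0.0, 0.141, -0.0] rows 4
[ 0.4691 -0.1264  0.009  -0.106 ] -> [-0.085, -0.0, 0.0, -0.0] rows 3
[ 0.4691 -0.1264  0.1    -0.106 ] -> [0.0, -0.0, -0.091, -0.0] rows 3
[ 0.4508 -0.36    0.1     0.007 ] -> [-0.234, 0.006, 0.0, -0.113] rows 5
[ 0.4508 -0.36    0.009   0.007 ] -> [0.0, 0.0, 0.091, -0.0] rows 3
```

The case stands out as before. Drawing it out and carrying it over the middle slot.

Request:
step_arm(
  series=[0,0,-0.05,0,0,0,-0.1,0,0,0,-0.137,0,0,0,-0.137,0,-0.05,0,-0.137,0,-0.103,0,-0.137,0,-0.103,0,-0.137,0,-0.103,0,-0.137,0],
  gripper=1,
)

```text
time: 55.72
tool_pos: [0.4772, -0.0423, 0.1492]
tcp_rot: [-2.336, -2.098, 0.001]
wrist_force: [-0.4, 0.3, -0.1]
width: 0.998
grip_force: 0.0
```

Request:
step_arm(
  series=[0,0,0.06,0,0,0,0.11,0,0,0,0.135,0,0,0,0.141,0,0,0,0.141,0],
)

```text
time: 56.35
tool_pos: [0.4781, -0.0418, 0.0094]
tcp_rot: [-2.334, -2.102, 0.0]
wrist_force: [-0.0, 0.6, 0.3]
width: 0.997
grip_force: 0.0
```

Request:
step_arm(
  series=[0,0,0,0,0,0,0,0,0,0,0,0,0,0,0,0,0,0,0,0],
  gripper=0,
)

```text
time: 56.98
tool_pos: [0.4794, -0.0429, 0.0109]
tcp_rot: [2.335, 2.099, 0.003]
wrist_force: [0.3, 1.1, 5.1]
width: 0.567
grip_force: 52.6
```

Request:
step_arm(
  series=[-0.015,0,0,0,-0.03,0,0,0,-0.045,0,0,0,-0.06,0,0,0,-0.075,0,0,0,-0.085,0,0,0,-0.085,0,0,0],
)

```text
time: 57.85
tool_pos: [0.4705, -0.1284, 0.011]
tcp_rot: [2.335, 2.097, 0.003]
wrist_force: [0.3, -0.9, 6.1]
width: 0.566
grip_force: 52.6
```

Request:
step_arm(
  series=[0,0,-0.03,0,0,0,-0.06,0,0,0,-0.091,0,0,0,-0.091,0],
)

```text
time: 58.35
tool_pos: [0.4713, -0.1282, 0.1033]
tcp_rot: [2.332, 2.096, 0.005]
wrist_force: [-0.6, 0.2, -1.0]
width: 0.57
grip_force: 52.5
```

Request:
step_arm(
  series=[-0.234,0.006,0,-0.113,-0.234,0.006,0,-0.113,-0.234,0.006,0,-0.113,-0.234,0.006,0,-0.113,-0.234,0.006,0,-0.113,-0.234,0.006,0,-0.113,-0.234,0.006,0,-0.113],
)

```text
time: 59.22
tool_pos: [0.4497, -0.3589, 0.0993]
tcp_rot: [-2.211, -2.229, -0.0]
wrist_force: [-0.2, 0.6, -1.2]
width: 0.568
grip_force: 52.4
```

```bash
python3 - <<'E'
from look import *
track([(-.103,0,-.137,0),(0,0,.141,0),(-.085,0,0,0),(0,0,-.091,0),(-.234,.006,0,-.113)]);state()
for p in ps: print([(round(d["score"],2),np.round(at(p,d["point"],.098)[:2],3)) for d in viewer.spot_point(p,"case")])
E
```

```text
[(0.87, array([ 0.454, -0.353])), (0.86, array([ 0.38 , -0.327])), (0.76, array([ 0.523, -0.321])), (0.71, array([0.29 , 0.512]))]
[(0.88, array([ 0.526, -0.329])), (0.88, array([ 0.508, -0.273])), (0.8, array([ 0.376, -0.322]))]
cmd [ 0.4505 -0.3602  0.1     0.007 ]
t 59.42 pos [ 0.4503 -0.3596  0.1003] yaw 0.008 tiltz [-0.  0.] F [-0.  -0.6 -1.1] w 0.571 g 52.4
[(0.87, array([ 0.449, -0.32 ])), (0.86, array([ 0.381, -0.297])), (0.76, array([ 0.512, -0.291])), (0.71, array([0.298, 0.473]))]
[(0.88, array([ 0.469, -0.369])), (0.88, array([ 0.454, -0.322])), (0.8, array([ 0.341, -0.363]))]
```

Request:
step_arm(
  series=[0,0,0.03,0,0,0,0.06,0,0,0,0.07,0,0,0,0.078,0,0,0,0.085,0,0,0,0.091,0,0,0,0.091,0],
)

```text
time: 60.4
tool_pos: [0.4507, -0.3611, 0.01]
tcp_rot: [2.213, 2.228, 0.0]
wrist_force: [-0.9, 0.6, 0.4]
width: 0.573
grip_force: 52.5
```

Request:
step_arm(
  series=[0,0,0,0,0,0,0,0,0,0,0,0,0,0,-0.015,0,0,0,-0.04,0,0,0,-0.1,0,0,0,-0.16,0,0,0,-0.171,0],
  gripper=0.65,
)

```text
time: 61.4
tool_pos: [0.4531, -0.3631, 0.1878]
tcp_rot: [2.205, 2.221, 0.001]
wrist_force: [-0.3, -0.6, 0.6]
width: 0.652
grip_force: 0.0
```

Request:
step_arm(
  series=[0.42,0,0,0,0.42,0,0,0,0.42,0,0,0,0.42,0,0,0,0.42,0,0,0,0.42,0,0,0,0.42,0,0,0,0.42,0,0,0],
)

```text
time: 62.4
tool_pos: [0.4463, 0.0621, 0.1802]
tcp_rot: [-2.207, -2.234, -0.0]
wrist_force: [-0.5, -0.8, 0.5]
width: 0.651
grip_force: 0.0
```

Request:
step_arm(
  series=[0.25,0,0,0,0.25,0,0,0,0.25,0,0,0,0.25,0,0,0,0.25,0,0,0],
)

```text
time: 63.02
tool_pos: [0.4455, 0.3121, 0.1802]
tcp_rot: [-2.209, -2.234, -0.001]
wrist_force: [-0.3, -0.6, 0.4]
width: 0.651
grip_force: 0.0
```

```bash
python3 - <<'E'
from look import *
state()
for n,q in(("tA",(.522,-.326,.007)),("tB",(.379,-.327,.007)),("tC",(.4505,-.325,.007))):
  A=fit(ps,"case",q,.005);print(n,np.round(A[0],4),round(float(A[1]),1))
t=[]
for pp,x0,y0,w in((ps[0],390,170,100),(ps[1],290,240,200),(ps[0],300,150,80),(ps[1],320,170,100)):
    h=w*3//4;t.append(cv2.resize(np.ascontiguousarray(np.array(pp["image"])[y0:y0+h,x0:x0+w,::-1]),(400,300),interpolation=cv2.INTER_CUBIC))
cv2.imwrite("pics/end.png",np.vstack([np.hstack(t[:2]),np.hstack(t[2:])]))
E
```

```text
[(0.97, array([ 0.514, -0.327])), (0.97, array([ 0.381, -0.33 ])), (0.96, array([0.296, 0.515])), (0.77, array([ 0.441, -0.329]))]
[(0.88, array([ 0.376, -0.319])), (0.77, array([ 0.524, -0.322])), (0.72, array([0.292, 0.509]))]
t 63.23 pos [0.4454 0.3076 0.1798] yaw 0.005 tiltz [-0.001 -0.001] F [0.4 0.1 0.2] w 0.65 g 0.0
tA [ 0.5218 -0.3259  0.0061] 34.3
tB [ 0.3788 -0.3274  0.012 ] 34.1
tC [ 0.4489 -0.3261  0.025 ] 33.9
```

View pics/end.png

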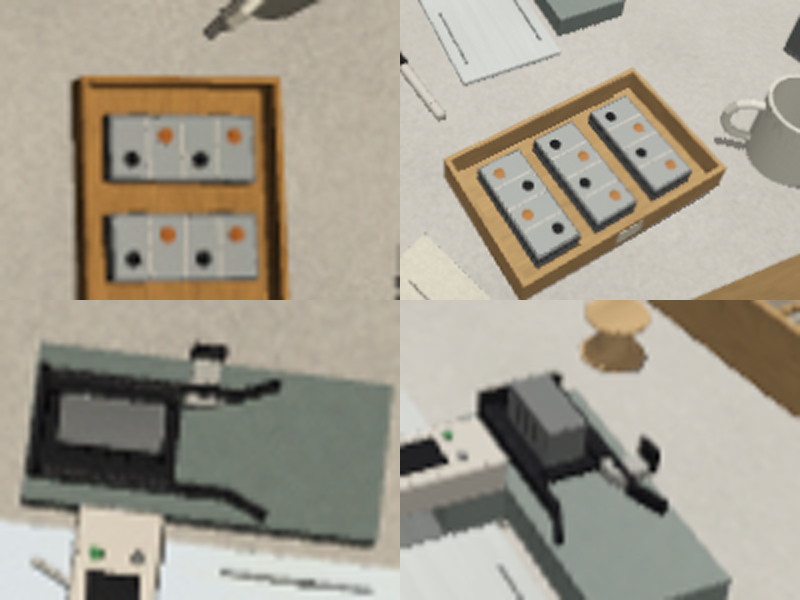

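All three cases lie flat and side by side in the tray (side crop (530,205), (585,180), (640,145)). The battery is home, with the catch at its rest position (205,360). Handing in.

```bash
python3 -c "
from workcell import job
print(job.finish_job())"
```

```text
the job is handed in; nothing more can be done
None
```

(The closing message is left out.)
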